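# Press a lock module into the corner of the reading fixture

## Robot

A 6-joint arm with a two-finger parallel gripper is mounted at the origin on the work surface. World frame = base frame: x ahead of the robot, y to its left, z up, the work surface at z = 0. Lengths are in m, angles in rad, forces in N, time in s.
With the tool pointing down it reaches from about 0.2 to 0.875 m from the base axis. Payload 3.4 kg.
Tool frame: the origin (TCP) lies at the very end of the fingers, on their centre line; the grasp point (between the pads) lies 19 mm behind it; z points along the fingers, x is the direction in which the jaws open and shut, and the axes are right-handed (so a half turn about z gives the same grasp; the last joint's range is limited). The gripper opens to 94 mm and grips with 3 to 60 N. Pads are 16 mm wide; open, the fingers measure 119 mm over their backs; the gripper's body (75 mm by 177 mm) begins 78 mm behind the grasp point.
Start: joints at [-1.374, 0.276, 1.505, -0, 1.361, -0.121], TCP at [0.18, -0.546, 0.205] pointing down, gripper open.
Joint ranges: [-2.89, 2.89], [-0.75, 2.08], [0.22, 2.7], [-1.18, 4.32], [0.11, 2.71], [-2.7, 2.7]. Speed limits (rad/s): [2.57, 2.57, 3.14, 3.14, 3.14, 3.14].

## Interface

Orientations are given as [roll, pitch, yaw] about the fixed x, y, z axes, in that order (R = Rz(yaw) Ry(pitch) Rx(roll)).
In Python, from rig import ctrl gives the robot as it stands. The module is installed in compiled form; this text tells all that it offers.
- The arm moves only by the shell command python3 -m jog 'ROWS'. ROWS is JSON, a list of rows, each an object with "claw": the closure, from -1 (fully open) to 1 (shut); "slide": the shift along the world's x, y, z in m, a list of three; "spin": the turn about the world's z in degrees. A call has 1 to 8 rows; each row is the pose to reach, as a shift and turn from the pose commanded when the call began; what a row does not reach only later rows make up. A row lasts 1/10 s, in which the tool goes at most 50 mm and 8.59 degrees, less where a joint would pass 70% of its speed; a pose out of reach is approached as far as the arm can. A call with a gripper value outside its range is refused whole. The fingers move at their own pace and stop on an object; the grip force is fixed at half the most. Time passes only in rows, so rows that repeat a pose let the fingers close. It gives the time, the measured TCP pose, the force and the opening at its end, in the units of the state.
- ctrl.observe(): the state, without advancing time (a new reading comes with each control period).
- ctrl.capture(name): name is "side" or "top" or "wrist"; returns a dict with "image" (400x640x3 uint8, red, green, blue), "camera_matrix" (3x3 intrinsics, pixels), "dist_coeffs" ([k1, k2, p1, p2, k3] as OpenCV has them; the pictures are not rectified), "rvec" (rotation vector, rad) and "tvec" (3), from world to camera coordinates, as OpenCV has them. Camera axes: x right, y down, z forward; pixel columns grow to the right and rows downward; lengths in m; the calibration is good to about 2 mm. A picture is of the moment at which its call begins. There is no depth.
- ctrl.job_done(): hands the job in, once; it reports no verdict.
The state is a dict: "time_s": time; "q": joint angles; "dq": joint speeds; "joint_efforts": joint torques, N m; "position": TCP position; "ee_rot": TCP orientation; "wrist_force": force on the tool from outside, world axes, zero at the start; "wrist_torque": the same for the moment, N m; "gripper_width": finger opening in m.
Only numpy, scipy, OpenCV 4.12 (cv2) and the standard library are available. Lean on these libraries where they do the work, as an engineer would, in place of code of your own. Each camera call takes 0.05 s, during which the arm holds its last target.

## Task

Draw the steel stop pin straight up out of its bore in the fixture plate, hang it upright by its collar in the notch of the steel parking block and let go of it. Then take the grey lock module by its connector shroud, set it flat on the fixture plate with a long side along the far fence, and press it into the corner until both sides touch their fences squarely; the job ends while you are still gripping it and holding it pressed against both fences, so do not let go. Do not ram the fences, and leave the other things on the bench where they are.

Things in the scene. Friction and masses are not known exactly. Their poses are not given: they have to be found in the camera images.
- fixture: fixed aluminium plate, 170 (x) x 200 (y) x 18 thick; origin at the centre of its underside, on the table. It stands anywhere in front of the robot and is turned up to 0.3 rad. The two fences stand on it along its +x and +y edges and form one inner corner. The module, when seated, has its centre at x +35, y +34 in this frame, its long axis along this y axis, its underside on the plate top (z 18)
- fence_far: steel bar on the plate along its +x edge (far from the robot), 14 thick, 170 long along y, 20 high (top 38 above the table); origin at the centre of its underside; its inner face is 7 towards -x of the origin. Rigid; turns with the fixture
- fence_left: steel bar on the plate along its +y edge (left), 14 thick, 130 long along x, 20 high (top 38 above the table); origin at the centre of its underside; its inner face is 7 towards -y of the origin. Rigid
- corner (a point): the inner corner: where the inner faces of both fences meet the plate's top; axes as the fixture's, fence_far lies along y and fence_left along x from here
- bore (a point): mouth centre of the blind bore in the plate, 11.2 diameter, 14 deep, on the plate's top (18 above the table), 40 from the far fence's face and 36 from the left fence's face. While the pin stands in it the module cannot reach the corner
- pin_center (a point): loose steel stop pin, 76 high, about 95 g: shank 10 diameter and 38 long below, then a collar 26 diameter and 4 thick, then a round grip 16 diameter and 34 high on top. The point is on its axis, at the collar's underside, 38 above the tip and 38 below the top; z points up along the pin. At the start it stands loosely in the bore, this point 42 above the table
- park_block: fixed dark steel parking block, 54 x 54, 48 high, on a foot 90 x 80 x 6; origin at the centre of its underside, on the table. A notch 15 wide (along y), open at the top and at the -x side, runs from its -x face 36 deep into it and down to the foot (6 above the table); turned up to 0.5 rad. It is either on the left or on the right of the fixture, the module on the other side
- notch (a point): middle of the notch at the height of the block's top (48 above the table), 18 inside the open -x face; axes as park_block's. The hanging pin's collar underside rests on the block's top, with this point and pin_center coinciding
- module_center (a point): loose grey plastic lock module, 0.2 to 0.45 kg: housing 70 (x) x 104 (y) x 30 high, with a central connector shroud 28 (x) x 46 (y) standing 30 high on top of it (60 in all). The point is at the centre, 30 above the underside, at the level of the housing's top. The same when turned half round. Friction on plate and fences is 0.5 to 0.7, so pressing on one of them resists sliding along it and must not be mistaken for touching the other. It starts flat on the table
- screwdriver: screwdriver with black handle, 190 long, lying at the back right; a bystander, loose, to be left alone; origin near its underside
- remote_key: black car remote key, about 34 x 110 x 14, lying at the back left; a bystander, loose, to be left alone; origin near its underside
- tape_measure: black tape measure, 70 x 38 x 62 high, at the front left; a bystander, loose, to be left alone; origin near its underside
- screw_tray: clear two-part tray, 100 x 75 x 22 high, at the far left; a bystander, loose, to be left alone; origin near its underside
- grease_jar: small jar, 52 diameter, 55 high, at the far right; a bystander, loose, to be left alone; origin near its underside
- wrench: steel wrench, 150 long, at the front right; a bystander, loose, to be left alone; origin near its underside
- lock_cylinder: brass lock cylinder, 28 diameter, 50 long, lying behind the fixture; a bystander, loose, to be left alone; origin near its underside
Mind the look-alikes: they are no part of the job. What is shaped like the park_block but red is not meant. What is shaped like the part that bears module_center but green is not meant.

How it is judged:
On the way:
1. the pin hangs upright by its collar in the notch of the parking block, let go (horizontal distance between pin_center and notch below 0.015 m and z of pin_center in the frame of park_block between 0.045 and 0.051 m and angle between pin_center's own z axis and vertical below 0.12 rad and linear speed of pin below 0.02 m/s and contact force between the fingers and pin below 0.1 N), for 0.2 s.
At the end, for the whole second after the job is handed in: Module flat on the plate, within 2.5 mm and 0.025 rad of its place in the corner, long side along the far fence, pressing each fence with over 1.5 N, held by the fingers; pin hanging upright in the notch (15 mm of its middle, collar within 3 mm of the block top), released (all of step 1 and x of module_center in the frame of fixture between 0.0325 and 0.0375 m and y of module_center in the frame of fixture between 0.0315 and 0.0365 m and z of module_center in the frame of fixture between 0.0455 and 0.0505 m and angle between the y axis of module_center and the y axis of fixture, either way round below 0.025 rad and angle between module_center's own z axis and vertical below 0.03 rad and contact force between module and fence_far above 1.5 N and contact force between module and fence_left above 1.5 N and contact force between the fingers and module above 2 N); the arm keeps its last pose, push and grip.
It fails at once if a fence rammed with more than 80 N (contact force between module and fence_far above 80 N or contact force between module and fence_left above 80 N).
It fails at once if a bystander moved more than 30 mm (distance of any of screwdriver, remote_key, tape_measure, screw_tray, grease_jar, wrench, lock_cylinder from where it was at the start of the episode above 0.03 m).
It also fails if it takes over 72 s, if anything falls off the work surface, if the arm or the gripper's body presses on something with over 40 N, if the wrist force passes 120 N, or if a joint passes its speed limit or range.

## Working session

There is one attempt and no reset: what is moved stays moved. The work goes in short steps, Python scripts to look and compute and a shell command to move; the robot and the scene stay as the last step left them, time stands still between calls to the robot, and variables do not carry over. Pictures are saved under pics/ and viewed, and the job is handed in when it is done.

```bash
ls; mkdir -p pics
python3 - <<'E'
from rig import ctrl
import cv2
s=ctrl.observe();print(s)
for n in("top","side","wrist"):
    c=ctrl.capture(n);cv2.imwrite(f"pics/{n}0.png",c["image"][:,:,::-1]);print(n,c["camera_matrix"],c["dist_coeffs"],c["rvec"],c["tvec"])
E
```

```text
pics
{'time_s': 0.0, 'q': array([-1.37396111e+00,  2.76602205e-01,  1.50609907e+00,  2.79976478e-05,
        1.36069328e+00, -1.20992274e-01]), 'dq': array([ 0.00092382,  0.00192571,  0.00014707, -0.00034217, -0.00051031,
        0.00210331]), 'joint_efforts': array([-1.35273844e-03, -4.04583156e+01, -2.37227941e+01,  6.99424418e-02,
        3.42723692e-02, -1.18406947e-04]), 'position': array([ 0.17958991, -0.54565243,  0.20461421]), 'ee_rot': array([-3.14134800e+00,  1.78541889e-03, -1.25297448e+00]), 'wrist_force': array([-0.48092793, -0.17763852, -1.04521636]), 'wrist_torque': array([ 0.04579534,  0.0177197 , -0.03044123]), 'gripper_width': 0.0935625558231432}
top [[452.69590832   0.         323.76718972]
 [  0.         452.69590832 210.49461579]
 [  0.           0.           1.        ]] [-0.04887566  0.          0.          0.          0.        ] [ 2.16544307 -2.2107203   0.06147952] [0.00524502 0.50587669 1.31983839]
side [[439.90761838   0.         328.14478157]
 [  0.         439.90761838 200.57302868]
 [  0.           0.           1.        ]] [0.01786412 0.         0.         0.         0.        ] [ 0.49282109 -2.63197684  1.33654556] [0.4959821  0.17025687 1.14587184]
wrist [[332.12385483   0.         325.84807999]
 [  0.         332.12385483 201.41473816]
 [  0.           0.           1.        ]] [-0.05534807  0.          0.          0.          0.        ] [-2.34443555  1.69628578  0.25436502] [-0.5737689  -0.03069853  0.39242236]
```

View pics/top0.png

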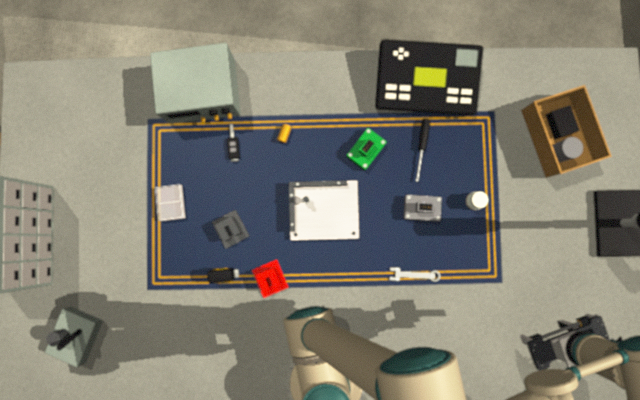

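View pics/side0.png

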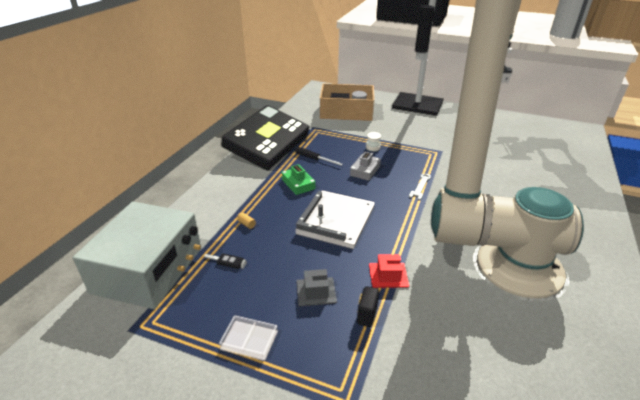

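The top view shows the fixture at about (323,211) with the pin at (305,201). The dark parking block is at (230,229) on the left and the grey module at (423,208) on the right. The red and green decoys are at (270,278) and (367,149). Next I'll enlarge these.

```bash
cat > h.py <<'E'
import numpy as np,cv2
from rig import ctrl
def px2w(c,uv,z):
    K=c["camera_matrix"];R,_=cv2.Rodrigues(np.array(c["rvec"]));t=np.array(c["tvec"]).ravel()
    p=cv2.undistortPoints(np.array(uv,float).reshape(-1,1,2),K,np.array(c["dist_coeffs"])).reshape(-1,2)
    C=-R.T@t;o=[]
    for q in p:
        d=R.T@np.array([q[0],q[1],1]);o.append(C+d*(z-C[2])/d[2])
    return np.array(o)
def proj(c,P):
    return cv2.projectPoints(np.array(P,float).reshape(-1,1,3),np.array(c["rvec"]),np.array(c["tvec"]),c["camera_matrix"],np.array(c["dist_coeffs"]))[0].reshape(-1,2)
def crop(c,x0,y0,w,h,s,name):
    im=c["image"][y0:y0+h,x0:x0+w,::-1]
    im=cv2.resize(im,None,fx=s,fy=s,interpolation=cv2.INTER_CUBIC)
    for i in range(0,w,10):
        cv2.putText(im,str(x0+i),(int(i*s),10),0,.3,(0,255,255),1);cv2.line(im,(int(i*s),12),(int(i*s),18),(0,255,255),1)
    for i in range(0,h,10):
        cv2.putText(im,str(y0+i),(0,int(i*s)+4),0,.3,(0,255,255),1);cv2.line(im,(22,int(i*s)),(28,int(i*s)),(0,255,255),1)
    cv2.imwrite("pics/"+name,im)
E
python3 - <<'E'
from h import *
c=ctrl.capture("top")
crop(c,280,170,90,80,7,"fx.png");crop(c,205,200,60,55,10,"pb.png");crop(c,395,185,55,45,12,"md.png")
E
```

```text
(no output)
```

View pics/fx.png

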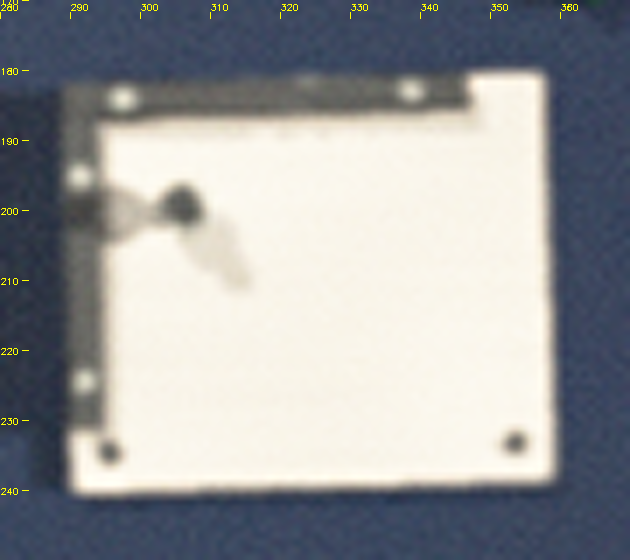

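View pics/pb.png

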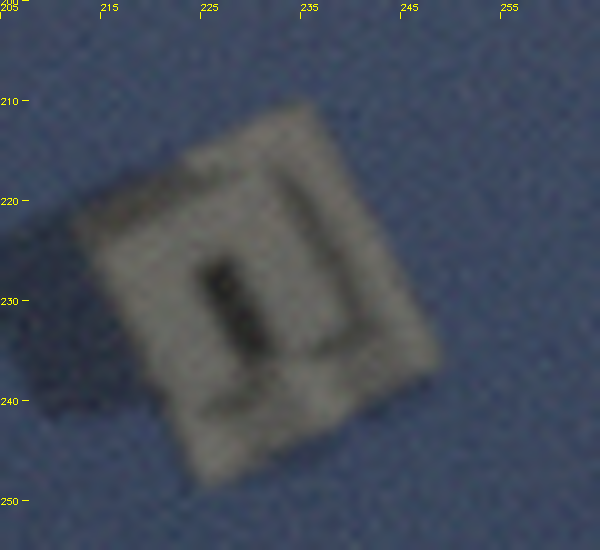

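View pics/md.png

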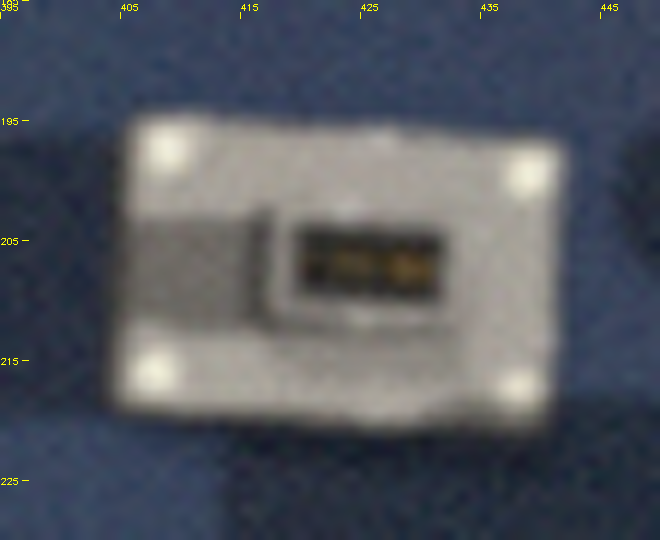

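Run:
```python
from h import *
c=ctrl.capture("top")
def rect(px,z,A,n):
    P=px2w(c,px,z)[:,:2];A=np.array(A,float)
    M=cv2.estimateAffinePartial2D(A,P)[0]
    B=P-P.mean(0);A2=A-A.mean(0)
    th=np.arctan2((A2[:,0]*B[:,1]-A2[:,1]*B[:,0]).sum(),(A2*B).sum())
    R=np.array([[np.cos(th),-np.sin(th)],[np.sin(th),np.cos(th)]]);t=P.mean(0)-R@A.mean(0)
    print(n,t,th,np.degrees(th),"res mm",((P-(A@R.T+t))*1e3).round(1).tolist())
    return t,R
t,R=rect([(290,240.5),(359,239),(357.7,180)],.018,[(-.085,.1),(-.085,-.1),(.085,-.1)],"fix")
print("bore",t+R@[.071-.040,.086-.036], "seat",t+R@[.035,.034])
print("pinTop px->",px2w(c,[(305.5,199)],.08))
print("corner farleft",px2w(c,[(289,182)],.038),t+R@[.085,.1])
t,R=rect([(235.5,210),(248.5,236),(225,249),(212,222)],.006,[(.045,-.04),(-.045,-.04),(-.045,.04),(.045,.04)],"park-asm")
t,R=rect([(405.5,195),(441.5,197),(440.5,220),(404.5,218.5)],.03,[(.035,.052),(.035,-.052),(-.035,-.052),(-.035,.052)],"mod")
t,R=rect([(212,222),(235.5,210),(248.5,236),(225,249)],.006,[(.04,.045),(.04,-.045),(-.04,-.045),(-.04,.045)],"park2")
```

```text
Traceback (most recent call last):
cv2.error: OpenCV(4.12.0) /io/opencv/modules/calib3d/src/ptsetreg.cpp:1108: error: (-215:Assertion failed) count >= 0 && to.checkVector(2) == count in function 'estimateAffinePartial2D'
```

```bash
cat >> h.py <<'E'
def rect(c,px,z,A,n):
    P=px2w(c,px,z)[:,:2];A=np.array(A,float)
    B=P-P.mean(0);A2=A-A.mean(0)
    th=np.arctan2((A2[:,0]*B[:,1]-A2[:,1]*B[:,0]).sum(),(A2*B).sum())
    R=np.array([[np.cos(th),-np.sin(th)],[np.sin(th),np.cos(th)]]);t=P.mean(0)-R@A.mean(0)
    print(n,t.round(4),"rad",th.round(4),"deg",np.degrees(th).round(2),"res mm",((P-(A@R.T+t))*1e3).round(1).tolist())
    return t,R
E
python3 - <<'E'
from h import *
c=ctrl.capture("top")
t,R=rect(c,[(290,240.5),(359,239),(357.7,180)],.018,[(-.085,.1),(-.085,-.1),(.085,-.1)],"fix")
print("bore",t+R@[.071-.040,.086-.036], "seat",t+R@[.035,.034])
print("pinTop px->",px2w(c,[(305.5,199)],.08))
print("corner farleft",px2w(c,[(289,182)],.038),t+R@[.085,.1])
t,R=rect(c,[(235.5,210),(248.5,236),(225,249),(212,222)],.006,[(.045,-.04),(-.045,-.04),(-.045,.04),(.045,.04)],"park-asm")
t,R=rect(c,[(405.5,195),(441.5,197),(440.5,220),(404.5,218.5)],.03,[(.035,.052),(.035,-.052),(-.035,-.052),(-.035,.052)],"mod")
t,R=rect(c,[(212,222),(235.5,210),(248.5,236),(225,249)],.006,[(.04,.045),(.04,-.045),(-.04,-.045),(-.04,.045)],"park2")
E
```

```text
fix [ 0.506  -0.0061] rad 0.0022 deg 0.12 res mm [[-1.2, 2.0], [-1.4, -0.5], [2.7, -1.4]]
bore [0.53693141 0.04394416] seat [0.54096621 0.0279529 ]
pinTop px-> [[0.53538116 0.04520208 0.08      ]]
corner farleft [[0.58976127 0.09424492 0.038     ]] [0.5908225  0.09406152]
park-asm [0.4565 0.274 ] rad 0.457 deg 26.18 res mm [[-1.1, -0.2], [1.6, 1.5], [-0.3, 0.1], [-0.1, -1.3]]
mod [ 0.5074 -0.2954] rad -0.0716 deg -4.1 res mm [[-0.6, 0.8], [-1.2, -1.0], [1.3, -0.6], [0.5, 0.9]]
park2 [0.4565 0.274 ] rad 0.4583 deg 26.26 res mm [[6.6, -3.6], [1.1, 6.4], [-5.2, 3.8], [-2.6, -6.5]]
```

```bash
python3 -m jog '[{"claw":-1,"slide":[0.15,0.30,0.1],"spin":40},{"claw":-1,"slide":[0.15,0.30,0.1],"spin":40},{"claw":-1,"slide":[0.15,0.30,0.1],"spin":40},{"claw":-1,"slide":[0.15,0.30,0.1],"spin":40},{"claw":-1,"slide":[0.15,0.30,0.1],"spin":40},{"claw":-1,"slide":[0.25,0.59,0.1],"spin":71.8},{"claw":-1,"slide":[0.25,0.59,0.1],"spin":71.8},{"claw":-1,"slide":[0.25,0.59,0.1],"spin":71.8}]'
```

```text
time_s: 1.1
position: [0.3403, -0.1902, 0.288]
ee_rot: [3.141, -0.001, -0.099]
wrist_force: [0.9, -0.7, 0.1]
gripper_width: 0.0942
```

View pics/wrist0.png

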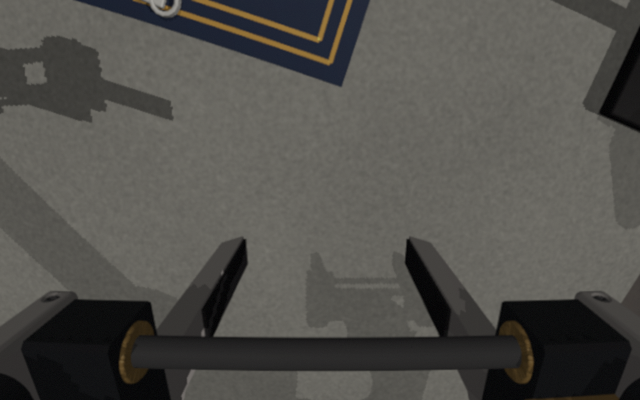

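```bash
python3 -m jog '[{"claw":-1,"slide":[0.17,0.08,0.0],"spin":5.7},{"claw":-1,"slide":[0.17,0.08,0.0],"spin":5.7},{"claw":-1,"slide":[0.17,0.08,0.0],"spin":5.7},{"claw":-1,"slide":[0.17,0.08,0.0],"spin":5.7},{"claw":-1,"slide":[0.17,0.08,0.0],"spin":5.7},{"claw":-1,"slide":[0.17,0.08,0.0],"spin":5.7}]'
python3 - <<'E'
from h import *
c=ctrl.capture("wrist");cv2.imwrite("pics/w1.png",c["image"][:,:,::-1]);print(ctrl.observe()["position"])
E
```

```text
time_s: 1.7
position: [0.51, -0.1117, 0.2869]
ee_rot: [-3.142, 0.002, -0.004]
wrist_force: [-0.5, 0.6, -0.3]
gripper_width: 0.0941
[ 0.50927937 -0.11215057  0.28723876]
```

View pics/w1.png

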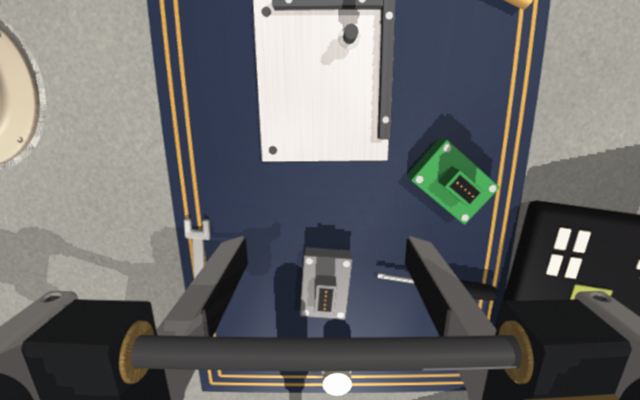

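```bash
python3 -m jog '[{"claw":-1,"slide":[0.0,0.04,-0.03],"spin":0},{"claw":-1,"slide":[0,0.09,-0.07],"spin":0},{"claw":-1,"slide":[0,0.09,-0.1],"spin":0},{"claw":-1,"slide":[0,0.09,-0.1],"spin":0},{"claw":-1,"slide":[0,0.09,-0.1],"spin":0}]'
python3 - <<'E'
from h import *
c=ctrl.capture("wrist");cv2.imwrite("pics/w2.png",c["image"][:,:,::-1]);print(ctrl.observe()["position"])
R=cv2.Rodrigues(c["rvec"])[0];print("cam",-R.T@np.ravel(c["tvec"]),R[2])
import pickle;pickle.dump(c,open("w2.pkl","wb"))
E
```

```text
time_s: 2.25
position: [0.5094, -0.0232, 0.1884]
ee_rot: [3.141, -0.0, -0.006]
wrist_force: [0.1, 0.4, -0.1]
gripper_width: 0.094
[ 0.51071442 -0.02360873  0.18946409]
cam [0.50947032 0.06174273 0.36662993] [-0.00257091 -0.28991111 -0.95705012]
```

View pics/w2.png

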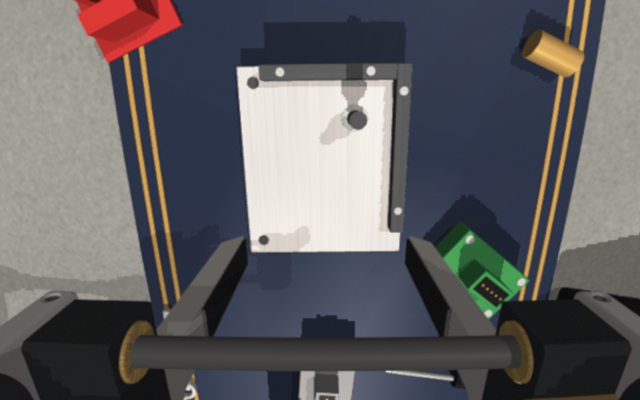

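Run:
```python
from h import *
import pickle
c=pickle.load(open("w2.pkl","rb"))
crop(c,230,55,100,100,6,"a.png");crop(c,320,55,100,100,6,"b.png");crop(c,235,200,100,60,6,"d.png");crop(c,360,195,60,65,8,"e.png")
a=[cv2.imread(f"pics/{n}.png") for n in "ab"]
cv2.imwrite("pics/ab.png",cv2.resize(np.hstack(a),None,fx=.66,fy=.66,interpolation=cv2.INTER_AREA))
```

```text
(no output)
```

View pics/a.png

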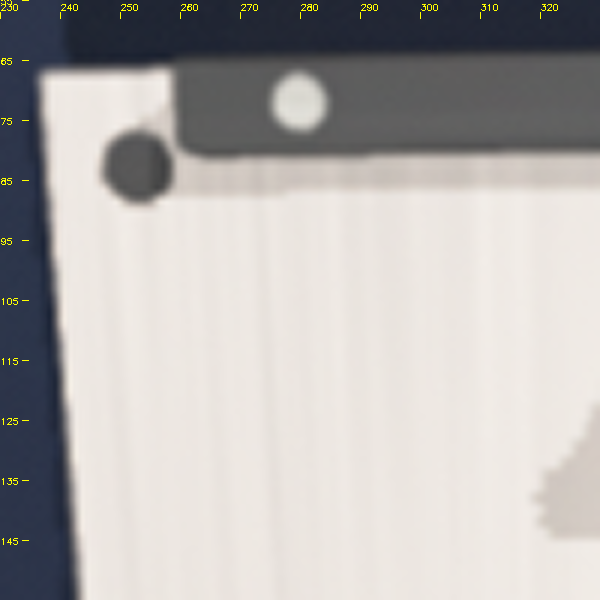

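View pics/b.png

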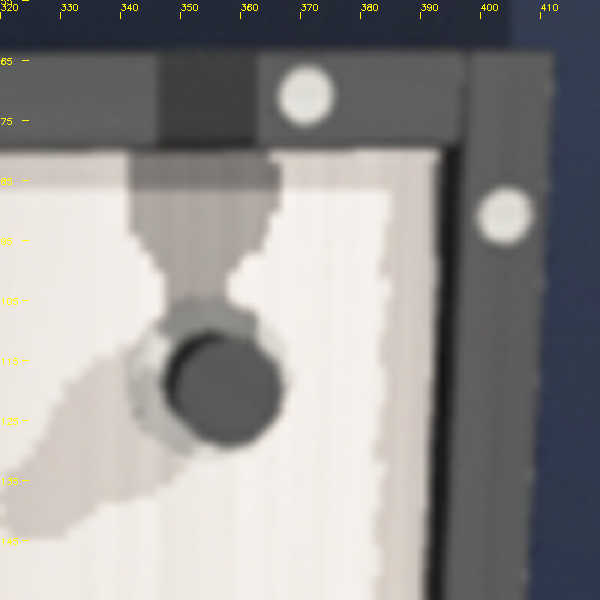

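View pics/d.png

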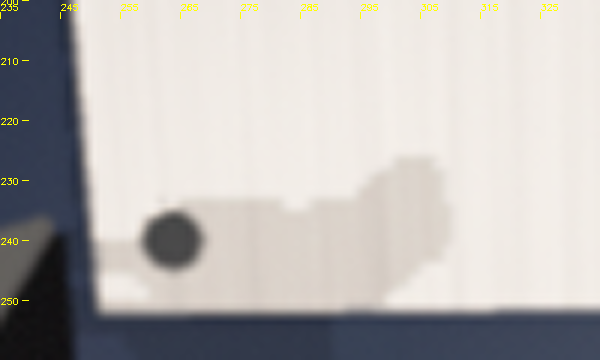

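View pics/e.png

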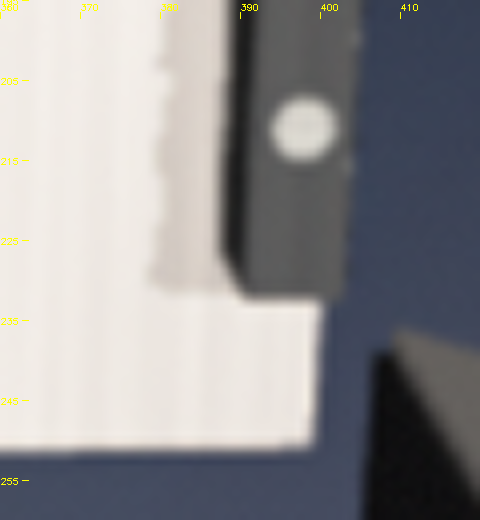

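Run:
```python
from h import *
import pickle
c=pickle.load(open("w2.pkl","rb"))
t,R=rect(c,[(236.7,66.5),(251.3,252.2),(399.5,250.7)],.018,[(-.085,.1),(-.085,-.1),(.085,-.1)],"fix")
print("bore",t+R@[.031,.05],"seat",t+R@[.035,.034])
print("pintop",px2w(c,[(357.5,119.3)],.08),"coll",px2w(c,[(354,119)],.046))
print("fence c",px2w(c,[(411.5,64)],.038),t+R@[.085,.1])
```

```text
fix [ 0.507 -0.004] rad 0.0051 deg 0.29 res mm [[-0.2, 0.4], [-0.4, -0.2], [0.6, -0.2]]
bore [0.53769666 0.04618088] seat [0.54177869 0.03020161]
pintop [[0.53579715 0.04699277 0.08      ]] coll [[0.53561692 0.04553185 0.046     ]]
fence c [[0.58904809 0.09520692 0.038     ]] [0.59143946 0.09645724]
```

```bash
python3 -m jog '[{"claw":-1,"slide":[0.013,0.035,-0.02],"spin":0},{"claw":-1,"slide":[0.026,0.07,-0.05],"spin":0},{"claw":-1,"slide":[0.026,0.07,-0.08],"spin":0},{"claw":-1,"slide":[0.026,0.07,-0.11],"spin":0},{"claw":-1,"slide":[0.026,0.07,-0.137],"spin":0},{"claw":-1,"slide":[0.026,0.07,-0.137],"spin":0},{"claw":-1,"slide":[0.026,0.07,-0.137],"spin":0}]'
python3 - <<'E'
from h import *
c=ctrl.capture("wrist");cv2.imwrite("pics/w3.png",c["image"][:,:,::-1]);print(ctrl.observe()["position"])
E
```

```text
time_s: 3.0
position: [0.5379, 0.0468, 0.0523]
ee_rot: [3.141, -0.003, -0.007]
wrist_force: [0.8, 0.4, 0.7]
gripper_width: 0.094
[0.53835931 0.04689762 0.05288158]
```

View pics/w3.png

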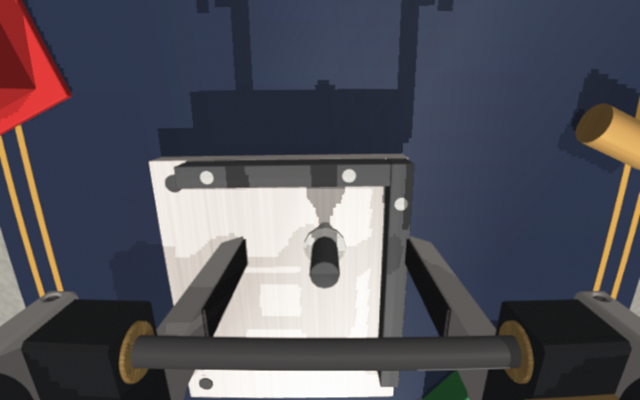

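The pin sits midway between the pads (column 324, pads at 245 and 407). Closing on it now.

```bash
python3 -m jog '[{"claw":1,"slide":[0,0,0],"spin":0},{"claw":1,"slide":[0,0,0],"spin":0},{"claw":1,"slide":[0,0,0],"spin":0},{"claw":1,"slide":[0,0,0],"spin":0},{"claw":1,"slide":[0,0,0],"spin":0},{"claw":1,"slide":[0,0,0],"spin":0},{"claw":1,"slide":[0,0,0],"spin":0},{"claw":1,"slide":[0,0,0],"spin":0}]'
python3 - <<'E'
from h import *
c=ctrl.capture("wrist");cv2.imwrite("pics/w4.png",c["image"][:,:,::-1]);s=ctrl.observe();print(s["position"],s["wrist_force"],s["gripper_width"])
E
```

```text
time_s: 3.85
position: [0.5359, 0.0479, 0.0505]
ee_rot: [3.142, 0.0, -0.005]
wrist_force: [0.1, 0.5, 1.1]
gripper_width: 0.0329
[0.53595408 0.04794085 0.05046704] [-0.00953802 -0.05515024  0.19468467] 0.029601770384203845
```

View pics/w4.png

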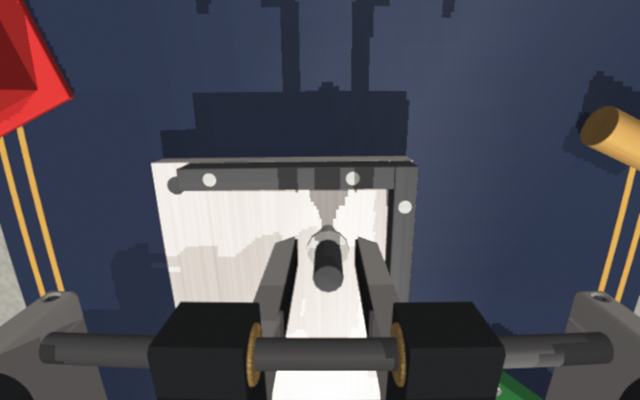

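The fingers are still closing symmetrically around the pin.

```bash
python3 -m jog '[{"claw":1,"slide":[0,0,0],"spin":0},{"claw":1,"slide":[0,0,0],"spin":0},{"claw":1,"slide":[0,0,0],"spin":0},{"claw":1,"slide":[0,0,0],"spin":0},{"claw":1,"slide":[0,0,0],"spin":0}]'
python3 - <<'E'
from h import *
c=ctrl.capture("wrist");cv2.imwrite("pics/w5.png",c["image"][:,:,::-1]);s=ctrl.observe();print(s["position"],s["wrist_force"],s["gripper_width"])
E
```

```text
time_s: 4.4
position: [0.5361, 0.0479, 0.0506]
ee_rot: [3.142, -0.0, -0.005]
wrist_force: [0.7, -0.8, -1.4]
gripper_width: 0.0152
[0.53602787 0.04790153 0.05054389] [ 0.44760199  0.05291558 -0.45703691] 0.015345979907998571
```

View pics/w5.png

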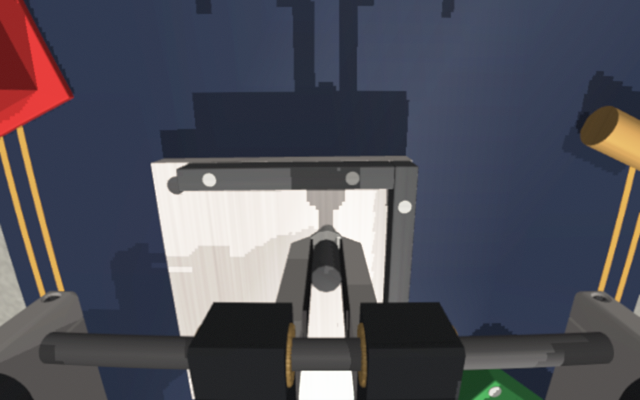

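```bash
python3 -m jog '[{"claw":1,"slide":[0,0,0.02],"spin":0},{"claw":1,"slide":[0,0,0.05],"spin":0},{"claw":1,"slide":[0,0,0.1],"spin":0},{"claw":1,"slide":[0,0,0.1],"spin":0},{"claw":1,"slide":[-0.04,0.03,0.1],"spin":-8.5},{"claw":1,"slide":[-0.07,0.06,0.1],"spin":-17},{"claw":1,"slide":[-0.09,0.09,0.1],"spin":-25},{"claw":1,"slide":[-0.11,0.12,0.1],"spin":-33}]'
python3 -m jog '[{"claw":1,"slide":[-0.015,0.03,0],"spin":-8},{"claw":1,"slide":[-0.032,0.075,0],"spin":-16},{"claw":1,"slide":[-0.032,0.0755,0],"spin":-24},{"claw":1,"slide":[-0.032,0.0755,0],"spin":-30.5},{"claw":1,"slide":[-0.032,0.0755,0],"spin":-30.5},{"claw":1,"slide":[-0.032,0.0755,0],"spin":-30.5},{"claw":1,"slide":[-0.032,0.0755,0],"spin":-30.5}]'
python3 - <<'E'
from h import *
c=ctrl.capture("wrist");cv2.imwrite("pics/w6.png",c["image"][:,:,::-1]);s=ctrl.observe();print(s["position"],s["ee_rot"],s["wrist_force"],s["gripper_width"])
import pickle;pickle.dump(c,open("w6.pkl","wb"))
E
```

```text
time_s: 5.25
position: [0.4242, 0.1686, 0.1499]
ee_rot: [3.141, 0.001, -0.588]
wrist_force: [0.1, 0.5, -0.4]
gripper_width: 0.0154
time_s: 5.95
position: [0.3939, 0.243, 0.1502]
ee_rot: [3.141, -0.0, -1.113]
wrist_force: [0.0, -0.8, -1.0]
gripper_width: 0.0153
[0.39400146 0.24301033 0.15033168] [ 3.14113538e+00 -6.51224574e-05 -1.11318458e+00] [ 0.65273779 -0.6330948  -0.7142816 ] 0.01562019300574019
```

View pics/w6.png

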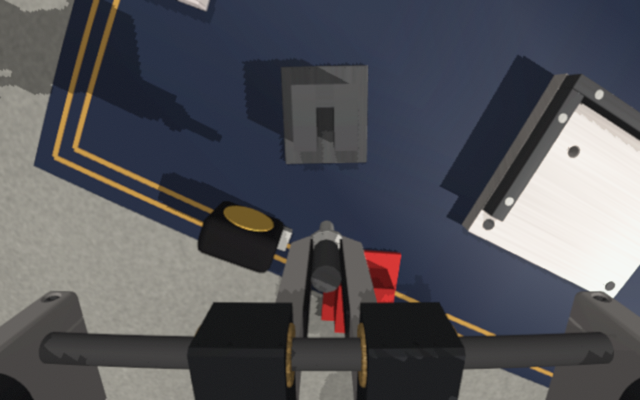

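Run:
```python
from h import *
import pickle
c=pickle.load(open("w6.pkl","rb"))
crop(c,270,55,110,115,7,"a2.png")
```

```text
(no output)
```

View pics/a2.png

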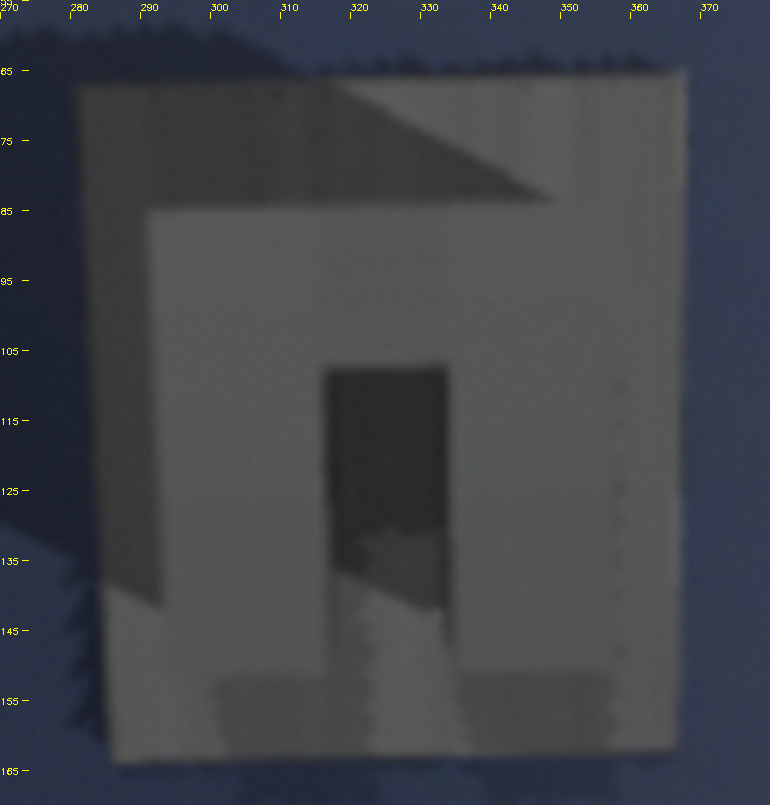

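Run:
```python
from h import *
import pickle
c=pickle.load(open("w6.pkl","rb"))
s=.001
t,R=rect(c,[(291,85),(316,107.3),(333.5,107.2),(316.5,151.5),(334.8,151),(293.3,151.7),(357.2,150.7),(356.7,84.2)],.048,np.array([(27,27),(9,7.5),(9,-7.5),(-27,7.5),(-27,-7.5),(-27,27),(-27,-27),(27,-27)])*s,"park")
n=t+R@[-.009,0]
print("notch",n)
t2,R2=rect(c,[(281,66.8),(368,65),(366.5,162.5),(286,164)],.006,np.array([(45,40),(45,-40),(-45,-40),(-45,40)])*s,"foot")
print("pin grip top", px2w(c,[(325.5,285)],.15+.031), "tip",px2w(c,[(327,226)],.15-.0465))
```

```text
park [0.4566 0.2754] rad 0.4766 deg 27.31 res mm [[0.2, -0.4], [0.4, -0.4], [-0.1, 0.2], [-0.0, 0.0], [0.3, -0.3], [0.1, 0.2], [-0.0, 0.1], [-0.8, 0.6]]
notch [0.44862613 0.27123869]
foot [0.4569 0.2751] rad 0.4766 deg 27.31 res mm [[0.1, -0.4], [-0.2, 0.3], [-0.2, 0.5], [0.2, -0.4]]
pin grip top [[0.38979118 0.24149942 0.181     ]] tip [[0.39192215 0.24149763 0.1035    ]]
```

```bash
python3 -m jog '[{"claw":1,"slide":[0.03,0.015,0],"spin":1.1},{"claw":1,"slide":[0.056,0.029,0],"spin":1.1},{"claw":1,"slide":[0.056,0.029,-0.03],"spin":1.1},{"claw":1,"slide":[0.056,0.029,-0.045],"spin":1.1},{"claw":1,"slide":[0.056,0.029,-0.045],"spin":1.1},{"claw":1,"slide":[0.056,0.029,-0.045],"spin":1.1}]'
python3 - <<'E'
from h import *
c=ctrl.capture("wrist");crop(c,220,110,210,200,3.8,"w7.png");s=ctrl.observe();print(s["position"],s["ee_rot"],s["wrist_force"],s["gripper_width"])
import pickle;pickle.dump(c,open("w7.pkl","wb"))
c=ctrl.capture("side");crop(c,270,230,110,90,7,"s7.png")
E
```

```text
time_s: 6.6
position: [0.4502, 0.2722, 0.1057]
ee_rot: [3.141, -0.0, -1.095]
wrist_force: [0.5, 0.9, -0.8]
gripper_width: 0.0152
[0.45066988 0.27243331 0.10629566] [-3.14022222e+00 -1.80495904e-04 -1.09452938e+00] [-0.3174937   0.39900482 -0.79738697] 0.015105533278833556
```

View pics/w7.png

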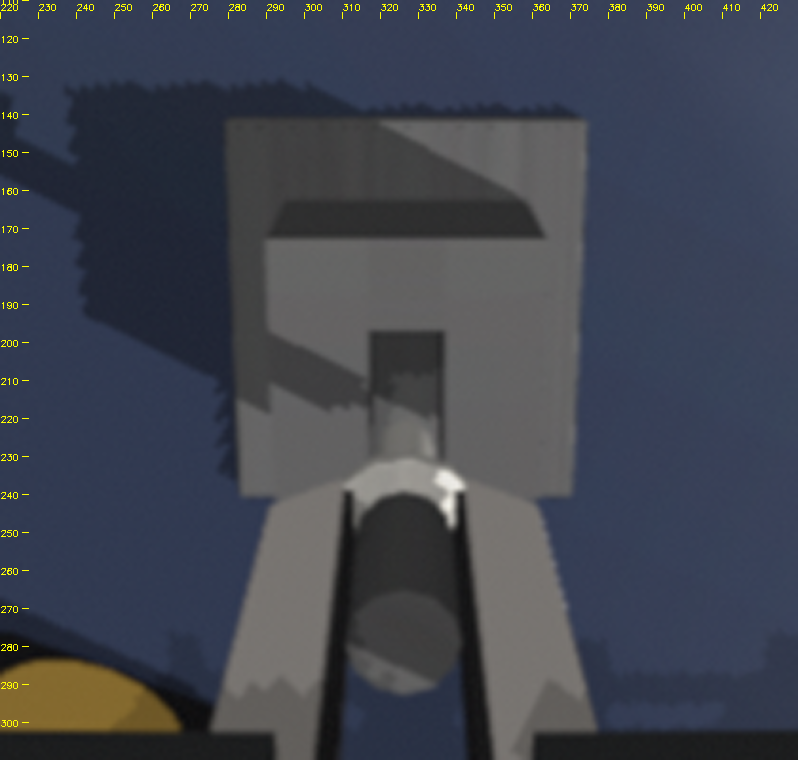

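View pics/s7.png

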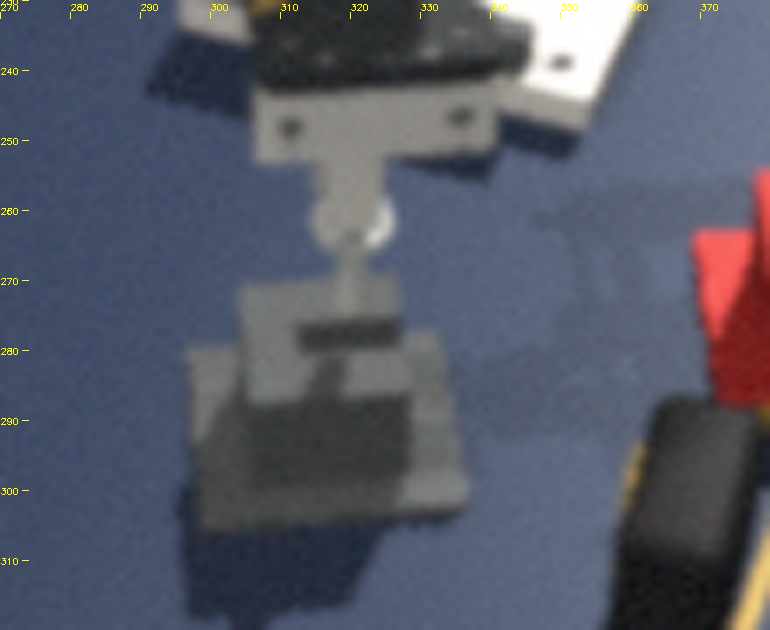

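The shank is centred in the notch (columns 317–336). Lowering.

```bash
python3 -m jog '[{"claw":1,"slide":[0,0,-0.01],"spin":0},{"claw":1,"slide":[0,0,-0.018],"spin":0},{"claw":1,"slide":[0,0,-0.026],"spin":0},{"claw":1,"slide":[0,0,-0.033],"spin":0},{"claw":1,"slide":[0,0,-0.033],"spin":0}]'; python3 -m jog '[{"claw":1,"slide":[0,0,-0.006],"spin":0},{"claw":1,"slide":[0,0,-0.012],"spin":0},{"claw":1,"slide":[0,0,-0.0155],"spin":0},{"claw":1,"slide":[0,0,-0.0155],"spin":0}]'
python3 - <<'E'
from h import *
c=ctrl.capture("wrist");crop(c,220,160,210,200,3.8,"w8.png");s=ctrl.observe();print(s["position"],s["ee_rot"],s["wrist_force"],s["gripper_width"])
E
```

```text
time_s: 7.2
position: [0.449, 0.272, 0.0712]
ee_rot: [3.139, 0.0, -1.094]
wrist_force: [-0.2, 0.6, -1.0]
gripper_width: 0.0159
time_s: 7.6
position: [0.4499, 0.2723, 0.0567]
ee_rot: [3.141, -0.0, -1.094]
wrist_force: [-0.4, -0.3, -0.7]
gripper_width: 0.0155
[0.44997317 0.27238833 0.0568843 ] [ 3.14140558e+00 -7.14458353e-05 -1.09447464e+00] [-0.37388279  0.38221433 -1.63414984] 0.015606678797240725
```

View pics/w8.png

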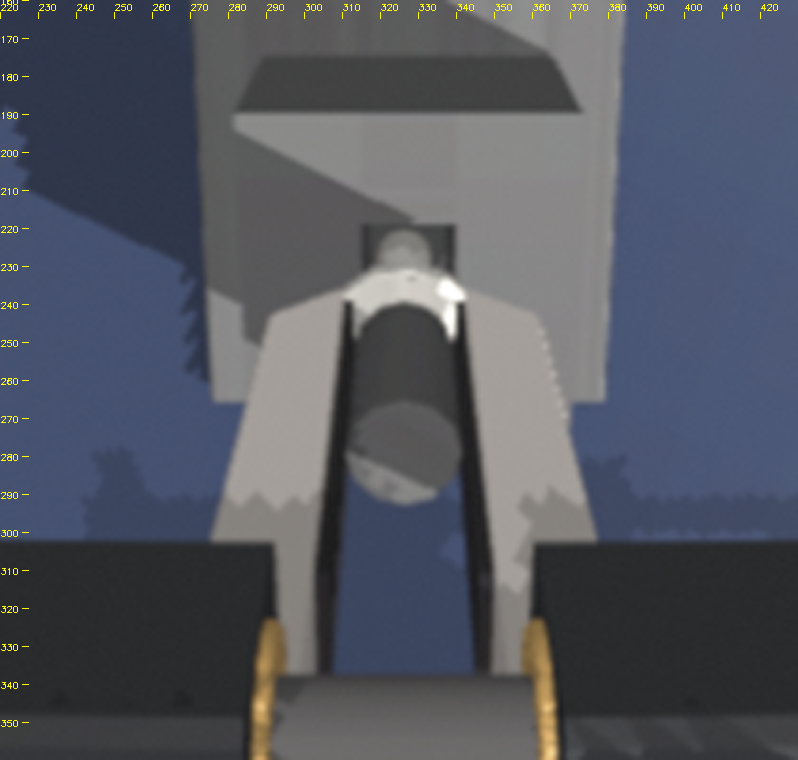

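```bash
python3 -m jog '[{"claw":1,"slide":[0,0,-0.001],"spin":0},{"claw":1,"slide":[0,0,-0.001],"spin":0}]'; python3 -m jog '[{"claw":1,"slide":[0,0,-0.001],"spin":0},{"claw":1,"slide":[0,0,-0.001],"spin":0}]'
python3 - <<'E'
from h import *
c=ctrl.capture("side");crop(c,270,230,110,90,7,"s8.png")
E
```

```text
time_s: 7.85
position: [0.4502, 0.2725, 0.0564]
ee_rot: [-3.141, -0.0, -1.094]
wrist_force: [-1.4, -0.0, 3.0]
gripper_width: 0.0154
time_s: 8.05
position: [0.4502, 0.2725, 0.0564]
ee_rot: [-3.141, -0.0, -1.094]
wrist_force: [-2.8, -1.3, 8.1]
gripper_width: 0.0152
```

View pics/s8.png

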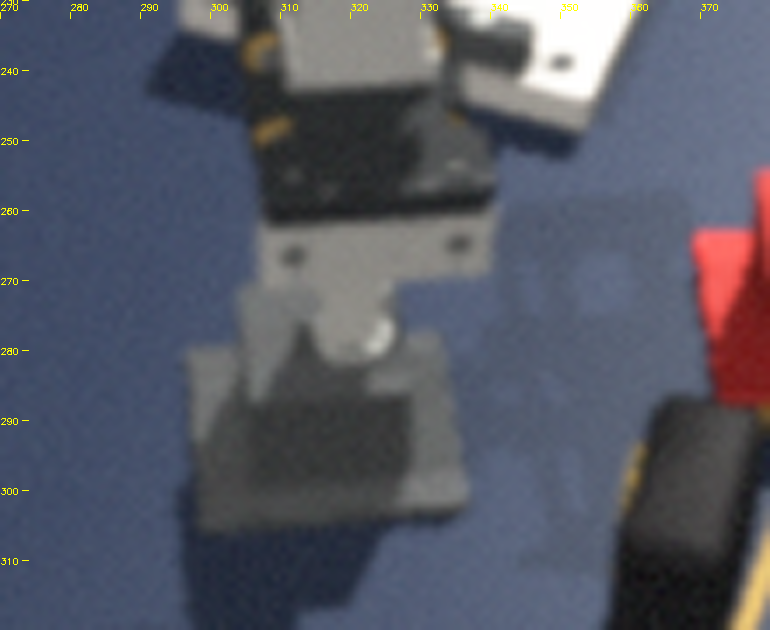

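The collar has landed: force rose 8 N at TCP z 0.0564, as predicted. I'll release, letting off the press by 1 mm first.

```bash
python3 -m jog '[{"claw":1,"slide":[0,0,0.001],"spin":0},{"claw":-1,"slide":[0,0,0.001],"spin":0},{"claw":-1,"slide":[0,0,0.001],"spin":0},{"claw":-1,"slide":[0,0,0.001],"spin":0},{"claw":-1,"slide":[0,0,0.001],"spin":0},{"claw":-1,"slide":[0,0,0.001],"spin":0},{"claw":-1,"slide":[0,0,0.001],"spin":0},{"claw":-1,"slide":[0,0,0.001],"spin":0}]'
python3 - <<'E'
from h import *
c=ctrl.capture("wrist");cv2.imwrite("pics/w9.png",c["image"][:,:,::-1])
E
```

```text
time_s: 8.9
position: [0.45, 0.2724, 0.056]
ee_rot: [3.142, -0.0, -1.094]
wrist_force: [-0.3, 0.5, -0.0]
gripper_width: 0.068
```

View pics/w9.png

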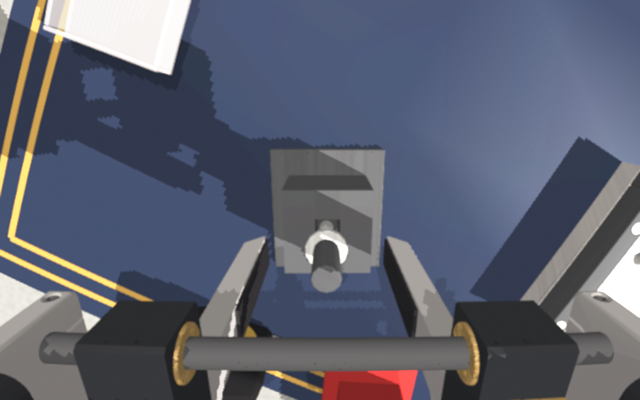

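```bash
python3 -m jog '[{"claw":-1,"slide":[0,0,0.02],"spin":0},{"claw":-1,"slide":[0,0,0.06],"spin":0},{"claw":-1,"slide":[0,0,0.1],"spin":0},{"claw":-1,"slide":[0,0,0.14],"spin":0},{"claw":-1,"slide":[-0.02,0,0.14],"spin":0},{"claw":-1,"slide":[-0.06,0,0.14],"spin":0},{"claw":-1,"slide":[-0.06,0,0.14],"spin":0}]'
python3 - <<'E'
from h import *
c=ctrl.capture("wrist");cv2.imwrite("pics/w10.png",c["image"][:,:,::-1]);s=ctrl.observe();print(s["position"])
import pickle;pickle.dump(c,open("w10.pkl","wb"));crop(c,250,70,150,150,5,"w10c.png")
E
```

```text
time_s: 9.65
position: [0.3852, 0.2717, 0.1962]
ee_rot: [3.138, 0.001, -1.093]
wrist_force: [0.4, 0.7, -0.5]
gripper_width: 0.094
[0.38796255 0.27215624 0.19634743]
```

View pics/w10c.png

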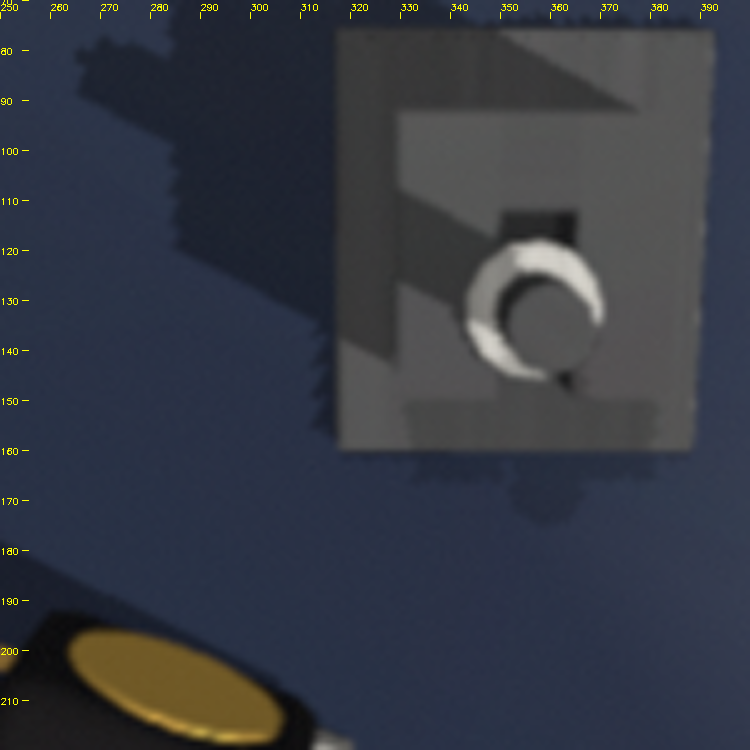

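```bash
python3 - <<'E'
from h import *
import pickle
c=pickle.load(open("w10.pkl","rb"))
print(px2w(c,[(356.8,131.5)],.052),px2w(c,[(359.3,135)],.086),"notch .4486 .2712")
E
python3 -m jog '[{"claw":-1,"slide":[0.02,-0.1,0],"spin":10},{"claw":-1,"slide":[0.02,-0.1,0],"spin":10},{"claw":-1,"slide":[0.06,-0.3,0],"spin":30},{"claw":-1,"slide":[0.06,-0.3,0],"spin":30},{"claw":-1,"slide":[0.06,-0.3,0],"spin":30},{"claw":-1,"slide":[0.06,-0.3,0],"spin":30},{"claw":-1,"slide":[0.12,-0.6,0],"spin":58.6},{"claw":-1,"slide":[0.12,-0.6,0],"spin":58.6}]'
```

```text
[[0.4483578  0.27174251 0.052     ]] [[0.44806395 0.27252877 0.086     ]] notch .4486 .2712
time_s: 10.5
position: [0.463, -0.0872, 0.1961]
ee_rot: [3.142, -0.001, -0.302]
wrist_force: [0.2, 0.1, -0.0]
gripper_width: 0.0942
```

The pin hangs upright, within about 1 mm of the notch. On to the module.

```bash
python3 -m jog '[{"claw":-1,"slide":[0.044,-0.243,0],"spin":13.2},{"claw":-1,"slide":[0.044,-0.243,0],"spin":13.2},{"claw":-1,"slide":[0.044,-0.243,0],"spin":13.2},{"claw":-1,"slide":[0.044,-0.243,0],"spin":13.2},{"claw":-1,"slide":[0.044,-0.243,0],"spin":13.2},{"claw":-1,"slide":[0.044,-0.243,0],"spin":13.2},{"claw":-1,"slide":[0.044,-0.243,0],"spin":13.2}]'
python3 - <<'E'
from h import *
c=ctrl.capture("wrist");crop(c,230,90,200,150,4,"w11.png");s=ctrl.observe();print(s["position"],s["ee_rot"])
import pickle;pickle.dump(c,open("w11.pkl","wb"))
E
```

```text
time_s: 11.2
position: [0.5061, -0.329, 0.195]
ee_rot: [-3.141, 0.001, -0.079]
wrist_force: [0.2, 0.4, 0.2]
gripper_width: 0.0945
[ 0.50586182 -0.32751192  0.19527686] [-3.14014004e+00  1.07576486e-03 -7.75051614e-02]
```

View pics/w11.png

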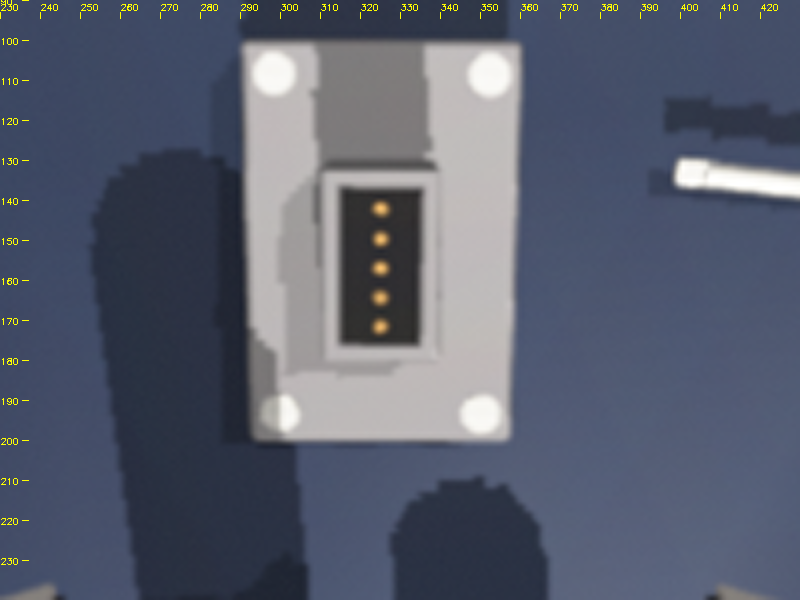

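Run:
```python
from h import *
import pickle
c=pickle.load(open("w11.pkl","rb"));s=.001
rect(c,[(290.5,100.8),(360,100.8),(357.5,200),(292.7,200)],.03,np.array([(-35,52),(35,52),(35,-52),(-35,-52)])*s,"mod")
rect(c,[(310.3,132.3),(337.3,132.3),(337.3,180),(311,180)],.06,np.array([(-14,23),(14,23),(14,-23),(-14,-23)])*s,"shr")
```

```text
mod [ 0.5071 -0.2947] rad -0.0804 deg -4.61 res mm [[0.4, -0.6], [-0.4, -0.5], [-0.0, 0.6], [0.0, 0.5]]
shr [ 0.5062 -0.2943] rad -0.0747 deg -4.28 res mm [[1.4, -0.3], [-1.5, -0.2], [-1.2, 0.3], [1.3, 0.2]]
```

```bash
python3 -m jog '[{"claw":-1,"slide":[0.001,0.0335,-0.03],"spin":0},{"claw":-1,"slide":[0.001,0.0335,-0.07],"spin":0},{"claw":-1,"slide":[0.001,0.0335,-0.11],"spin":0},{"claw":-1,"slide":[0.001,0.0335,-0.14],"spin":0},{"claw":-1,"slide":[0.001,0.0335,-0.16],"spin":0},{"claw":-1,"slide":[0.001,0.0335,-0.16],"spin":0},{"claw":0.2,"slide":[0.001,0.0335,-0.16],"spin":0},{"claw":0.2,"slide":[0.001,0.0335,-0.16],"spin":0}]'
python3 - <<'E'
from h import *
c=ctrl.capture("wrist");cv2.imwrite("pics/w12.png",c["image"][:,:,::-1]);s=ctrl.observe();print(s["position"],s["ee_rot"])
E
```

```text
time_s: 12.05
position: [0.5082, -0.294, 0.0378]
ee_rot: [3.14, -0.003, -0.076]
wrist_force: [0.3, -1.3, 0.6]
gripper_width: 0.0817
[ 0.50819373 -0.29428736  0.0379102 ] [ 3.13983779e+00 -2.90516834e-03 -7.59270861e-02]
```

View pics/w12.png

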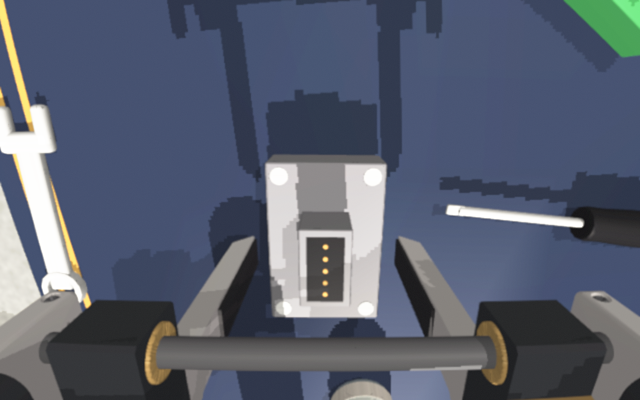

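Module is centred between the fingers (column 325). Closing.

```bash
python3 -m jog '[{"claw":1,"slide":[0,0,-0.001],"spin":0},{"claw":1,"slide":[0,0,-0.001],"spin":0},{"claw":1,"slide":[0,0,-0.001],"spin":0},{"claw":1,"slide":[0,0,-0.001],"spin":0},{"claw":1,"slide":[0,0,-0.001],"spin":0},{"claw":1,"slide":[0,0,-0.001],"spin":0},{"claw":1,"slide":[0,0,-0.001],"spin":0},{"claw":1,"slide":[0,0,-0.001],"spin":0}]';python3 -m jog '[{"claw":1,"slide":[0,0,0],"spin":0},{"claw":1,"slide":[0,0,0],"spin":0}]'
```

```text
time_s: 12.9
position: [0.5072, -0.2941, 0.0351]
ee_rot: [3.141, -0.0, -0.077]
wrist_force: [0.5, 0.5, -0.6]
gripper_width: 0.0275
time_s: 13.1
position: [0.5072, -0.2941, 0.0351]
ee_rot: [3.141, -0.0, -0.077]
wrist_force: [1.0, -0.7, -0.8]
gripper_width: 0.0278
```

```bash
python3 -m jog '[{"claw":1,"slide":[0,0,0.02],"spin":0},{"claw":1,"slide":[0,0,0.05],"spin":0},{"claw":1,"slide":[0,0,0.08],"spin":0},{"claw":1,"slide":[0.003,0.04,0.08],"spin":1},{"claw":1,"slide":[0.005,0.08,0.08],"spin":2},{"claw":1,"slide":[0.008,0.12,0.08],"spin":3},{"claw":1,"slide":[0.01,0.16,0.08],"spin":4},{"claw":1,"slide":[0.013,0.2,0.08],"spin":4.7}]';python3 -m jog '[{"claw":1,"slide":[0,0.04,0],"spin":0},{"claw":1,"slide":[0,0.08,0],"spin":0},{"claw":1,"slide":[0,0.099,0],"spin":0},{"claw":1,"slide":[0,0.099,0],"spin":0},{"claw":1,"slide":[0,0.099,0],"spin":0}]'
python3 - <<'E'
from h import *
c=ctrl.capture("wrist");cv2.imwrite("pics/w13.png",c["image"][:,:,::-1]);s=ctrl.observe();print(s["position"],s["ee_rot"],s["wrist_force"],s["gripper_width"])
E
```

```text
time_s: 13.9
position: [0.5188, -0.0922, 0.1144]
ee_rot: [-3.141, 0.002, 0.006]
wrist_force: [0.2, 0.5, -2.3]
gripper_width: 0.0277
time_s: 14.4
position: [0.5195, 0.0049, 0.1146]
ee_rot: [3.141, 0.001, 0.007]
wrist_force: [-0.1, -0.8, -2.8]
gripper_width: 0.0279
[0.51970598 0.00430379 0.11471637] [3.14076913e+00 8.43125146e-04 5.67235295e-03] [ 0.42693097  0.59661957 -3.25391752] 0.027704650877282962
```

View pics/w13.png

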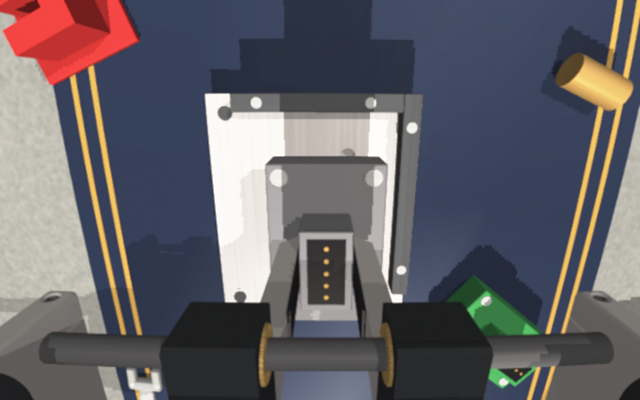

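```bash
python3 -m jog '[{"claw":1,"slide":[0,0,-0.02],"spin":0},{"claw":1,"slide":[0,0,-0.04],"spin":0},{"claw":1,"slide":[0,0,-0.052],"spin":0},{"claw":1,"slide":[0,0,-0.058],"spin":0},{"claw":1,"slide":[0,0,-0.059],"spin":0},{"claw":1,"slide":[0,0,-0.060],"spin":0},{"claw":1,"slide":[0,0,-0.060],"spin":0}]'
python3 - <<'E'
from h import *
c=ctrl.capture("wrist");crop(c,200,100,230,230,3.3,"w14.png");s=ctrl.observe();print(s["position"],s["ee_rot"],s["wrist_force"],s["gripper_width"])
import pickle;pickle.dump(c,open("w14.pkl","wb"))
E
```

```text
time_s: 15.15
position: [0.5207, 0.0048, 0.0557]
ee_rot: [3.141, -0.001, 0.005]
wrist_force: [-0.3, -0.3, -2.5]
gripper_width: 0.0275
[0.52066943 0.00493073 0.05574847] [ 3.14140001e+00 -1.52697343e-03  5.49343451e-03] [ 0.09532415 -0.04578465 -3.46624354] 0.027709022938033224
```

View pics/w14.png

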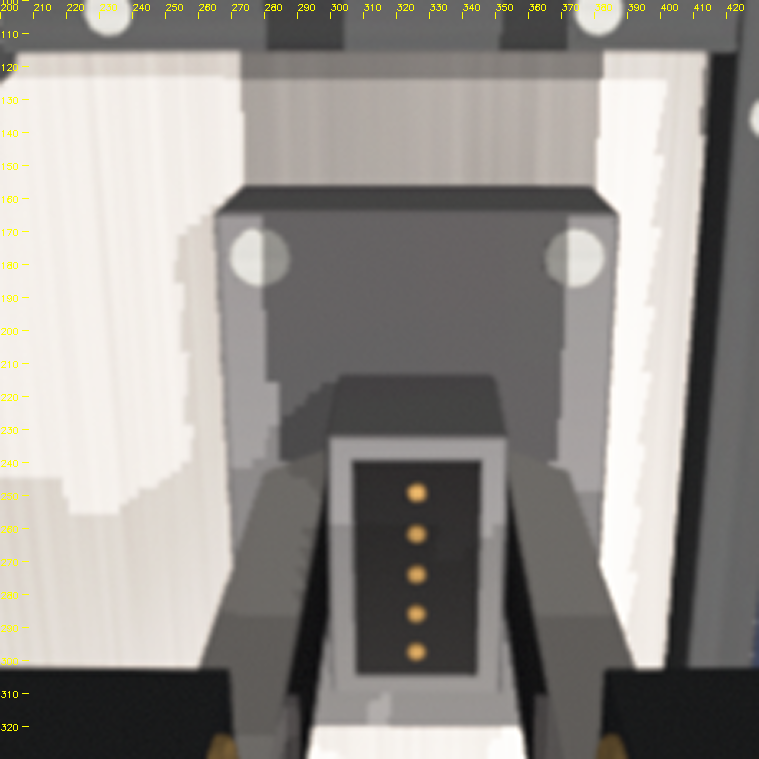

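Run:
```python
from h import *
import pickle
c=pickle.load(open("w14.pkl","rb"));s=.001
print("left fence foot",px2w(c,[(215,115.7),(395,115.7)],.018))
print("far fence foot",px2w(c,[(414.3,120),(404,290)],.018))
print("far fence topedge",px2w(c,[(422,120),(409,290)],.038))
print("mod bottom front",px2w(c,[(273.5,156.3),(379,156.3)],.0205))
print("mod top",px2w(c,[(265.5,164),(387,164)],.0505), px2w(c,[(387,164),(383,265)],.0505))
```

```text
left fence foot [[0.44918481 0.08098153 0.018     ]
 [0.56352378 0.08137529 0.018     ]]
far fence foot [[ 0.57604252  0.07885161  0.018     ]
 [ 0.57855805 -0.04423909  0.018     ]]
far fence topedge [[ 0.57529755  0.07990995  0.038     ]
 [ 0.57649627 -0.03185224  0.038     ]]
mod bottom front [[0.48597998 0.05543985 0.0205    ]
 [0.55418914 0.05579446 0.0205    ]]
mod top [[0.48603845 0.05590546 0.0505    ]
 [0.55402121 0.05625774 0.0505    ]] [[ 0.55402121  0.05625774  0.0505    ]
 [ 0.55528341 -0.00646596  0.0505    ]]
```

```bash
python3 -m jog '[{"claw":1,"slide":[0,0,-0.001],"spin":0},{"claw":1,"slide":[0,0,-0.0015],"spin":0},{"claw":1,"slide":[0,0,-0.0015],"spin":0}]';python3 -m jog '[{"claw":1,"slide":[0,0,-0.0005],"spin":0},{"claw":1,"slide":[0,0,-0.0005],"spin":0}]';python3 -m jog '[{"claw":1,"slide":[0,0,-0.0005],"spin":0},{"claw":1,"slide":[0,0,-0.0005],"spin":0}]'
```

```text
time_s: 15.5
position: [0.52, 0.0051, 0.0537]
ee_rot: [3.142, -0.0, 0.006]
wrist_force: [-0.1, 0.4, -3.1]
gripper_width: 0.0279
time_s: 15.7
position: [0.5201, 0.005, 0.0532]
ee_rot: [3.142, -0.0, 0.006]
wrist_force: [0.1, -0.2, -1.6]
gripper_width: 0.0282
time_s: 15.9
position: [0.5202, 0.005, 0.0531]
ee_rot: [3.141, -0.0, 0.006]
wrist_force: [-0.7, 0.1, 2.5]
gripper_width: 0.0282
```

```bash
python3 -m jog '[{"claw":1,"slide":[0.005,0.006,0.0003],"spin":0},{"claw":1,"slide":[0.01,0.012,0.0003],"spin":0},{"claw":1,"slide":[0.015,0.018,0.0003],"spin":0},{"claw":1,"slide":[0.018,0.022,0.0003],"spin":0},{"claw":1,"slide":[0.018,0.022,0.0003],"spin":0},{"claw":1,"slide":[0.018,0.022,0.0003],"spin":0}]'
python3 - <<'E'
from h import *
c=ctrl.capture("wrist");crop(c,200,100,230,230,3.3,"w15.png");s=ctrl.observe();print(s["position"],s["ee_rot"],s["wrist_force"],s["gripper_width"])
E
```

```text
time_s: 16.5
position: [0.5392, 0.0279, 0.0531]
ee_rot: [-3.14, -0.002, 0.005]
wrist_force: [1.2, 0.2, 2.0]
gripper_width: 0.0277
[0.53915042 0.0278426  0.05312592] [-3.14025579e+00 -2.34317203e-03  4.96246637e-03] [ 0.72971739 -0.0887307   2.01098941] 0.027818753051528124
```

View pics/w15.png

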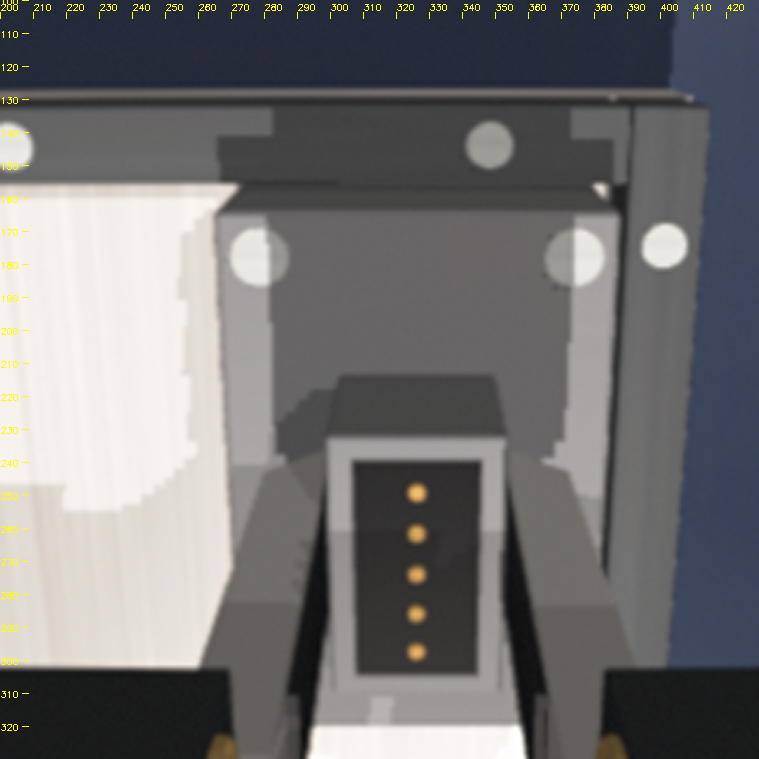

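```bash
python3 -m jog '[{"claw":1,"slide":[0,0.0005,0],"spin":0},{"claw":1,"slide":[0,0.001,0],"spin":0},{"claw":1,"slide":[0,0.001,0],"spin":0}]';python3 -m jog '[{"claw":1,"slide":[0,0.0005,0],"spin":0},{"claw":1,"slide":[0,0.0005,0],"spin":0}]';python3 -m jog '[{"claw":1,"slide":[0,0.0005,0],"spin":0},{"claw":1,"slide":[0,0.0005,0],"spin":0}]'
```

```text
time_s: 16.85
position: [0.5391, 0.0279, 0.0531]
ee_rot: [3.141, -0.002, 0.005]
wrist_force: [2.2, -0.7, 1.9]
gripper_width: 0.0278
time_s: 17.05
position: [0.5389, 0.0281, 0.0532]
ee_rot: [3.141, -0.002, 0.005]
wrist_force: [2.4, -2.0, 2.1]
gripper_width: 0.0277
time_s: 17.25
position: [0.5385, 0.0286, 0.0531]
ee_rot: [3.141, -0.001, 0.006]
wrist_force: [2.9, -2.9, 3.7]
gripper_width: 0.0277
```

```bash
python3 -m jog '[{"claw":1,"slide":[0,0,0.0003],"spin":0},{"claw":1,"slide":[0,0,0.0003],"spin":0}]';python3 -m jog '[{"claw":1,"slide":[0,0.0005,0],"spin":0},{"claw":1,"slide":[0,0.0005,0],"spin":0}]';python3 -m jog '[{"claw":1,"slide":[0,0.0005,0],"spin":0},{"claw":1,"slide":[0,0.0005,0],"spin":0}]'
```

```text
time_s: 17.45
position: [0.5378, 0.0291, 0.0531]
ee_rot: [-3.141, 0.0, 0.005]
wrist_force: [1.7, -2.1, 2.1]
gripper_width: 0.0282
time_s: 17.65
position: [0.5377, 0.0293, 0.0531]
ee_rot: [3.141, 0.001, 0.006]
wrist_force: [1.4, -3.7, 3.4]
gripper_width: 0.0275
time_s: 17.85
position: [0.5376, 0.0298, 0.0531]
ee_rot: [3.141, 0.001, 0.006]
wrist_force: [0.2, -3.4, 2.6]
gripper_width: 0.0276
```

```bash
python3 -m jog '[{"claw":1,"slide":[0,0.0005,0.0002],"spin":0},{"claw":1,"slide":[0,0.0005,0.0002],"spin":0}]';python3 -m jog '[{"claw":1,"slide":[0,0.0005,0],"spin":0},{"claw":1,"slide":[0,0.0005,0],"spin":0}]';python3 -m jog '[{"claw":1,"slide":[0,0.0005,0],"spin":0},{"claw":1,"slide":[0,0.0005,0],"spin":0}]'
```

```text
time_s: 18.05
position: [0.5374, 0.0308, 0.0531]
ee_rot: [-3.141, 0.001, 0.005]
wrist_force: [0.7, -4.0, 2.0]
gripper_width: 0.028
time_s: 18.25
position: [0.5375, 0.0308, 0.0532]
ee_rot: [3.141, 0.001, 0.006]
wrist_force: [-0.5, -4.7, 1.8]
gripper_width: 0.0277
time_s: 18.45
position: [0.5374, 0.0309, 0.0532]
ee_rot: [3.14, 0.001, 0.006]
wrist_force: [-0.4, -5.4, 1.7]
gripper_width: 0.0278
```

```bash
python3 -m jog '[{"claw":1,"slide":[0,0.001,0],"spin":0},{"claw":1,"slide":[0,0.001,0],"spin":0},{"claw":1,"slide":[0,0.001,0],"spin":0}]'
python3 - <<'E'
from h import *
c=ctrl.capture("wrist");crop(c,200,100,230,230,3.3,"w16.png");s=ctrl.observe();print(s["position"],s["ee_rot"],s["wrist_force"],s["gripper_width"])
E
```

```text
time_s: 18.75
position: [0.5375, 0.0309, 0.0533]
ee_rot: [3.139, 0.001, 0.007]
wrist_force: [-0.8, -8.7, 2.4]
gripper_width: 0.0279
[0.53749378 0.03094011 0.05332864] [3.13865422e+00 1.13998202e-03 6.71854304e-03] [-1.58029184 -8.11887078  2.79593476] 0.02809265561301427
```

View pics/w16.png

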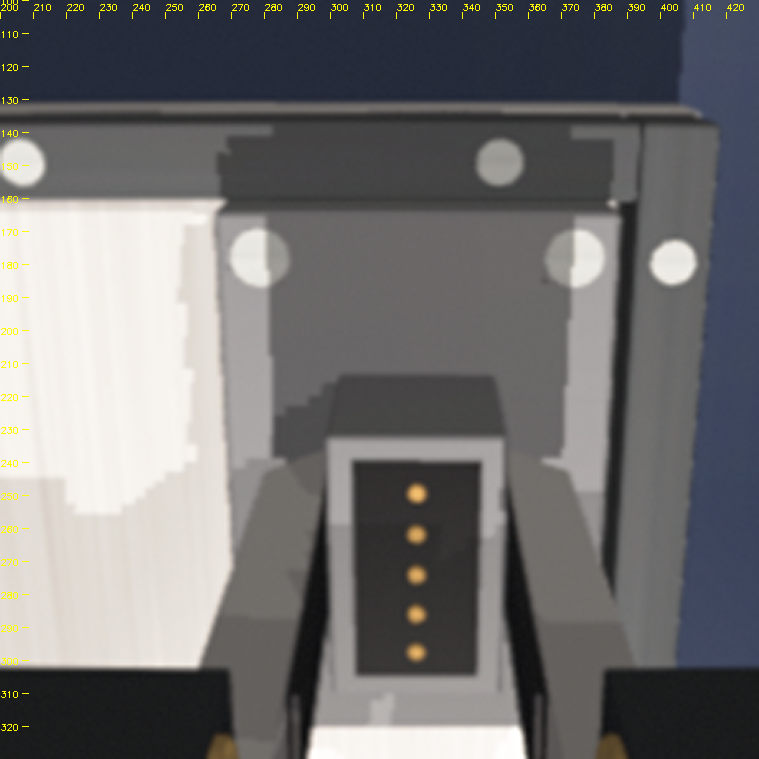

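Left fence contact confirmed: y stays at 0.0309 while the force climbs. A gap is still visible at the far fence, so next is x.

```bash
python3 -m jog '[{"claw":1,"slide":[0.001,-0.001,0],"spin":0},{"claw":1,"slide":[0.002,-0.001,0],"spin":0},{"claw":1,"slide":[0.003,-0.001,0],"spin":0},{"claw":1,"slide":[0.003,-0.001,0],"spin":0}]';python3 -m jog '[{"claw":1,"slide":[0.0005,0,0],"spin":0},{"claw":1,"slide":[0.001,0,0],"spin":0},{"claw":1,"slide":[0.001,0,0],"spin":0}]';python3 -m jog '[{"claw":1,"slide":[0.0005,0,0],"spin":0},{"claw":1,"slide":[0.001,0,0],"spin":0},{"claw":1,"slide":[0.001,0,0],"spin":0}]'
```

```text
time_s: 19.2
position: [0.5377, 0.0308, 0.0532]
ee_rot: [3.14, 0.007, 0.006]
wrist_force: [-5.0, -5.9, 7.8]
gripper_width: 0.0277
time_s: 19.5
position: [0.5378, 0.0308, 0.0533]
ee_rot: [3.14, 0.008, 0.007]
wrist_force: [-6.7, -6.5, 8.9]
gripper_width: 0.0278
time_s: 19.8
position: [0.5379, 0.0308, 0.0533]
ee_rot: [3.14, 0.01, 0.007]
wrist_force: [-7.4, -7.2, 10.8]
gripper_width: 0.0277
```

x is being held by friction, with about 3.5 mm still to go. I'll ease z and y, then retry.

```bash
python3 -m jog '[{"claw":1,"slide":[0,-0.0005,0.0005],"spin":0},{"claw":1,"slide":[0,-0.001,0.001],"spin":0},{"claw":1,"slide":[0,-0.001,0.001],"spin":0}]';python3 -m jog '[{"claw":1,"slide":[0,-0.0005,0.0005],"spin":0},{"claw":1,"slide":[0,-0.0005,0.0005],"spin":0},{"claw":1,"slide":[0,-0.0005,0.0005],"spin":0}]'
```

```text
time_s: 20.1
position: [0.5396, 0.0308, 0.0533]
ee_rot: [-3.141, 0.007, 0.006]
wrist_force: [-4.2, -3.3, 0.9]
gripper_width: 0.028
time_s: 20.4
position: [0.5421, 0.0308, 0.0541]
ee_rot: [-3.14, 0.002, 0.005]
wrist_force: [-2.4, -0.6, -4.6]
gripper_width: 0.0279
```

```bash
python3 -m jog '[{"claw":1,"slide":[0.0005,0,0],"spin":0},{"claw":1,"slide":[0.001,0,0],"spin":0},{"claw":1,"slide":[0.001,0,0],"spin":0}]';python3 -m jog '[{"claw":1,"slide":[0.0005,0,0],"spin":0},{"claw":1,"slide":[0.001,0,0],"spin":0},{"claw":1,"slide":[0.001,0,0],"spin":0}]'
python3 - <<'E'
from h import *
c=ctrl.capture("wrist");crop(c,200,100,230,230,3.3,"w17.png");s=ctrl.observe();print(s["position"],s["ee_rot"],s["wrist_force"],s["gripper_width"])
E
```

```text
time_s: 20.7
position: [0.5421, 0.0307, 0.0542]
ee_rot: [-3.14, 0.004, 0.005]
wrist_force: [-5.6, 2.2, -3.9]
gripper_width: 0.0278
time_s: 21.0
position: [0.5422, 0.0307, 0.0542]
ee_rot: [-3.14, 0.006, 0.005]
wrist_force: [-6.7, 1.7, -3.5]
gripper_width: 0.0275
[0.54219687 0.03074192 0.05423532] [-3.1403444   0.00568521  0.00531353] [-6.27961128  1.3215009  -3.06337344] 0.027622581650594228
```

View pics/w17.png

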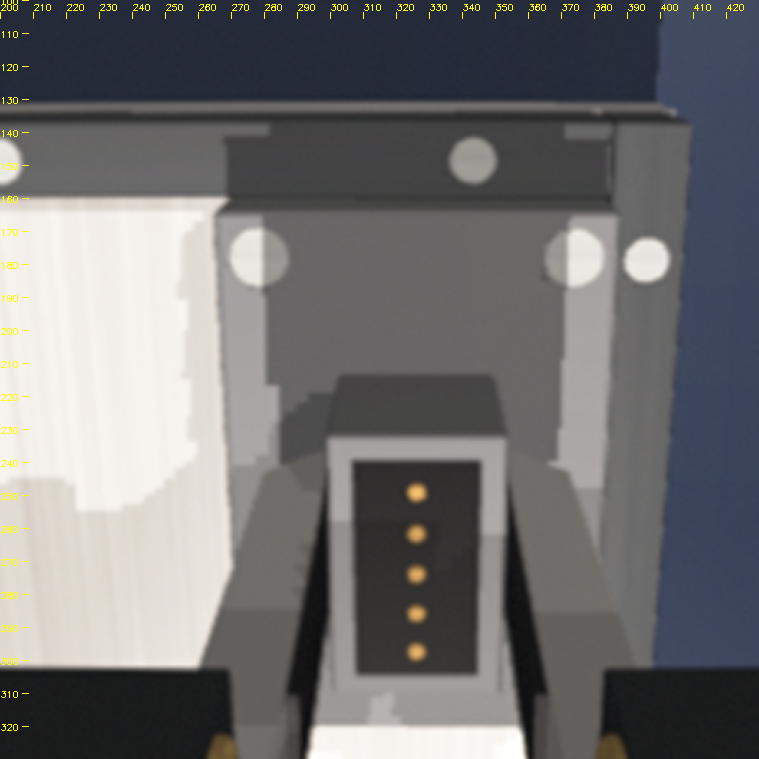

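The far fence is touched: x is stuck at 0.5422 with no gap visible. I'll ease x, lower to the plate, then press both fences.

```bash
python3 -m jog '[{"claw":1,"slide":[-0.001,0,0],"spin":0},{"claw":1,"slide":[-0.002,0,-0.0005],"spin":0},{"claw":1,"slide":[-0.002,0,-0.0009],"spin":0},{"claw":1,"slide":[-0.002,0,-0.0009],"spin":0}]';python3 -m jog '[{"claw":1,"slide":[0,0.001,0],"spin":0},{"claw":1,"slide":[0,0.002,0],"spin":0},{"claw":1,"slide":[0,0.003,0],"spin":0},{"claw":1,"slide":[0,0.003,0],"spin":0}]';python3 -m jog '[{"claw":1,"slide":[0.001,0,0],"spin":0},{"claw":1,"slide":[0.002,0,0],"spin":0},{"claw":1,"slide":[0.003,0,0],"spin":0},{"claw":1,"slide":[0.003,0,0],"spin":0}]'
```

```text
time_s: 21.45
position: [0.5421, 0.0306, 0.0541]
ee_rot: [-3.141, 0.002, 0.005]
wrist_force: [-6.8, 1.6, -1.6]
gripper_width: 0.0279
time_s: 21.85
position: [0.5421, 0.031, 0.0541]
ee_rot: [3.138, 0.002, 0.007]
wrist_force: [-6.3, -5.5, -1.5]
gripper_width: 0.0274
time_s: 22.25
position: [0.5422, 0.031, 0.0541]
ee_rot: [3.138, 0.008, 0.007]
wrist_force: [-11.3, -5.4, 3.3]
gripper_width: 0.0276
```

Height still reads 0.0541. I'll check it's flat by backing off both fences a little and landing properly.

```bash
python3 -m jog '[{"claw":1,"slide":[-0.002,-0.002,0],"spin":0},{"claw":1,"slide":[-0.004,-0.004,0],"spin":0},{"claw":1,"slide":[-0.005,-0.004,0],"spin":0},{"claw":1,"slide":[-0.005,-0.004,0],"spin":0}]';python3 -m jog '[{"claw":1,"slide":[0,0,-0.0005],"spin":0},{"claw":1,"slide":[0,0,-0.0005],"spin":0}]'
```

```text
time_s: 22.65
position: [0.542, 0.0288, 0.0543]
ee_rot: [3.141, -0.002, 0.006]
wrist_force: [-2.2, 0.8, -3.7]
gripper_width: 0.0278
time_s: 22.85
position: [0.542, 0.0288, 0.0538]
ee_rot: [3.141, -0.002, 0.006]
wrist_force: [-1.8, -1.0, -3.3]
gripper_width: 0.0277
```

```bash
python3 -m jog '[{"claw":1,"slide":[-0.001,0,-0.0005],"spin":0},{"claw":1,"slide":[-0.001,0,-0.0005],"spin":0}]';python3 -m jog '[{"claw":1,"slide":[0,0,-0.0005],"spin":0},{"claw":1,"slide":[0,0,-0.0005],"spin":0}]';python3 -m jog '[{"claw":1,"slide":[0,0,-0.0003],"spin":0},{"claw":1,"slide":[0,0,-0.0003],"spin":0}]'
```

```text
time_s: 23.05
position: [0.5417, 0.0289, 0.0533]
ee_rot: [3.141, -0.003, 0.005]
wrist_force: [-0.1, 0.2, -3.4]
gripper_width: 0.028
time_s: 23.25
position: [0.5417, 0.0288, 0.0532]
ee_rot: [3.141, -0.003, 0.005]
wrist_force: [0.9, -1.5, 0.0]
gripper_width: 0.0278
time_s: 23.45
position: [0.5417, 0.0287, 0.0532]
ee_rot: [3.141, -0.004, 0.005]
wrist_force: [1.4, -2.0, 4.2]
gripper_width: 0.0276
```

```bash
python3 -m jog '[{"claw":1,"slide":[0,0.001,0.0003],"spin":0},{"claw":1,"slide":[0,0.002,0.0003],"spin":0},{"claw":1,"slide":[0,0.003,0.0003],"spin":0},{"claw":1,"slide":[0,0.004,0.0003],"spin":0},{"claw":1,"slide":[0,0.0045,0.0003],"spin":0},{"claw":1,"slide":[0,0.0045,0.0003],"spin":0}]';python3 -m jog '[{"claw":1,"slide":[0.001,0,0],"spin":0},{"claw":1,"slide":[0.002,0,0],"spin":0},{"claw":1,"slide":[0.003,0,0],"spin":0},{"claw":1,"slide":[0.003,0,0],"spin":0}]'
```

```text
time_s: 24.05
position: [0.5411, 0.0309, 0.0533]
ee_rot: [3.137, -0.002, 0.007]
wrist_force: [1.3, -7.6, 6.4]
gripper_width: 0.0279
time_s: 24.45
position: [0.5413, 0.0309, 0.0532]
ee_rot: [3.137, 0.003, 0.007]
wrist_force: [-4.2, -10.7, 10.4]
gripper_width: 0.0278
```

```bash
python3 -m jog '[{"claw":1,"slide":[0.0005,0,0.0004],"spin":0},{"claw":1,"slide":[0.001,0,0.0008],"spin":0},{"claw":1,"slide":[0.001,0,0.0008],"spin":0}]';python3 -m jog '[{"claw":1,"slide":[0.001,0,0],"spin":0},{"claw":1,"slide":[0.002,0,0],"spin":0},{"claw":1,"slide":[0.002,0,0],"spin":0}]'
```

```text
time_s: 24.75
position: [0.5414, 0.0309, 0.0533]
ee_rot: [3.137, 0.005, 0.007]
wrist_force: [-4.4, -9.3, 7.4]
gripper_width: 0.028
time_s: 25.05
position: [0.5415, 0.0309, 0.0534]
ee_rot: [3.137, 0.009, 0.008]
wrist_force: [-7.0, -9.5, 11.1]
gripper_width: 0.0281
```

```bash
python3 -m jog '[{"claw":1,"slide":[0,-0.0005,0.0006],"spin":0},{"claw":1,"slide":[0,-0.001,0.0012],"spin":0},{"claw":1,"slide":[0,-0.001,0.0012],"spin":0}]'
```

```text
time_s: 25.35
position: [0.5415, 0.0309, 0.0535]
ee_rot: [3.139, 0.009, 0.007]
wrist_force: [-4.4, -6.8, 3.7]
gripper_width: 0.0277
```

```bash
python3 -m jog '[{"claw":1,"slide":[0,0,0.0004],"spin":0},{"claw":1,"slide":[0,0,0.0004],"spin":0}]';python3 -m jog '[{"claw":1,"slide":[0,0,0.0003],"spin":0},{"claw":1,"slide":[0,0,0.0003],"spin":0}]'
```

```text
time_s: 25.55
position: [0.5415, 0.0309, 0.0535]
ee_rot: [3.139, 0.009, 0.007]
wrist_force: [-4.4, -7.3, 2.0]
gripper_width: 0.0277
time_s: 25.75
position: [0.5416, 0.031, 0.0536]
ee_rot: [3.139, 0.009, 0.007]
wrist_force: [-3.4, -6.4, -0.6]
gripper_width: 0.0278
```

```bash
python3 -m jog '[{"claw":1,"slide":[0.001,0,0],"spin":0},{"claw":1,"slide":[0.002,0,0],"spin":0},{"claw":1,"slide":[0.002,0,0],"spin":0}]';python3 -m jog '[{"claw":1,"slide":[0.001,0,0.0003],"spin":0},{"claw":1,"slide":[0.002,0,0.0003],"spin":0},{"claw":1,"slide":[0.002,0,0.0003],"spin":0}]'
python3 - <<'E'
from h import *
c=ctrl.capture("wrist");crop(c,200,100,230,230,3.3,"w18.png");s=ctrl.observe();print(s["position"],s["ee_rot"],s["wrist_force"],s["wrist_torque"])
E
```

```text
time_s: 26.05
position: [0.5418, 0.0309, 0.0536]
ee_rot: [3.138, 0.013, 0.008]
wrist_force: [-7.3, -7.4, 3.3]
gripper_width: 0.0276
time_s: 26.35
position: [0.5422, 0.0309, 0.0537]
ee_rot: [3.138, 0.016, 0.008]
wrist_force: [-8.0, -6.3, 5.1]
gripper_width: 0.0276
[0.54221717 0.03085964 0.05372214] [3.13838199 0.01578634 0.00758954] [-8.01475374 -7.9435522   4.55285811] [-1.30516451  1.64355298  0.1683181 ]
```

View pics/w18.png

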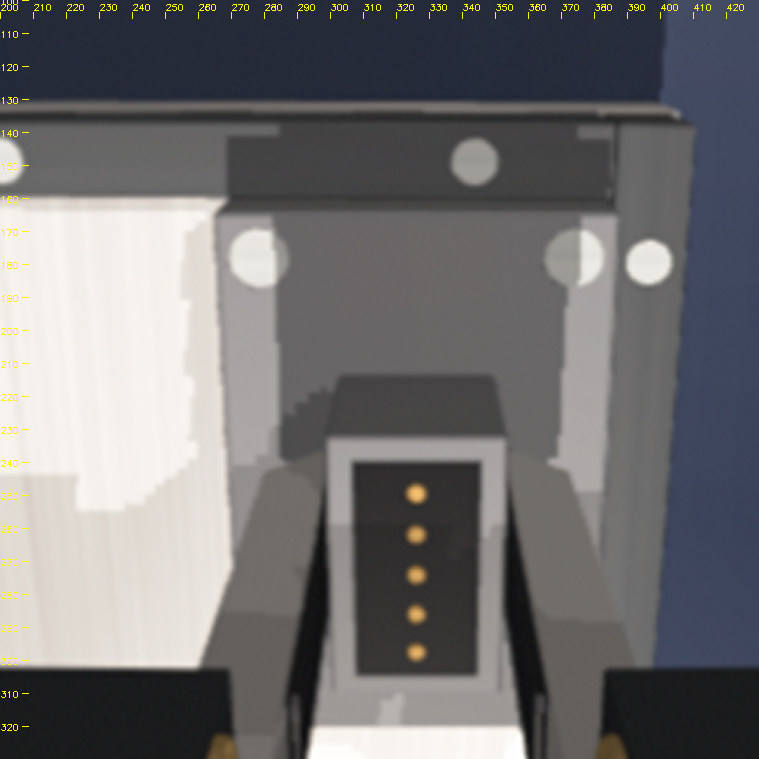

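Pressing x also drives the tool down and tilts it (pitch 0.016), so plate friction eats the push. I'll back off, then press with the plate lightly loaded, x first and then y.

```bash
python3 -m jog '[{"claw":1,"slide":[-0.003,-0.002,0],"spin":0},{"claw":1,"slide":[-0.006,-0.0035,0],"spin":0},{"claw":1,"slide":[-0.010,-0.0035,0],"spin":0},{"claw":1,"slide":[-0.010,-0.0035,0],"spin":0}]';python3 -m jog '[{"claw":1,"slide":[0,0,0],"spin":0},{"claw":1,"slide":[0,0,0],"spin":0}]'
```

```text
time_s: 26.8
position: [0.5392, 0.0295, 0.0551]
ee_rot: [-3.141, 0.001, 0.005]
wrist_force: [0.3, 1.0, -3.8]
gripper_width: 0.0277
time_s: 27.0
position: [0.5404, 0.0292, 0.0555]
ee_rot: [-3.141, -0.001, 0.006]
wrist_force: [-0.3, 0.0, -2.9]
gripper_width: 0.0277
```

```bash
python3 -m jog '[{"claw":1,"slide":[0,0,-0.001],"spin":0},{"claw":1,"slide":[0,0,-0.0018],"spin":0},{"claw":1,"slide":[0,0,-0.0018],"spin":0}]';python3 -m jog '[{"claw":1,"slide":[0.001,0,0],"spin":0},{"claw":1,"slide":[0.002,0,0.0002],"spin":0},{"claw":1,"slide":[0.003,0,0.0004],"spin":0},{"claw":1,"slide":[0.003,0,0.0004],"spin":0}]';python3 -m jog '[{"claw":1,"slide":[0.001,0,0.0003],"spin":0},{"claw":1,"slide":[0.0015,0,0.0004],"spin":0},{"claw":1,"slide":[0.0015,0,0.0004],"spin":0}]'
```

```text
time_s: 27.3
position: [0.54, 0.0291, 0.0535]
ee_rot: [-3.142, 0.0, 0.005]
wrist_force: [0.4, 0.9, -2.9]
gripper_width: 0.0277
time_s: 27.7
position: [0.5421, 0.029, 0.0539]
ee_rot: [3.142, 0.002, 0.006]
wrist_force: [-1.9, -0.1, -1.8]
gripper_width: 0.0275
time_s: 28.0
position: [0.5421, 0.029, 0.054]
ee_rot: [3.142, 0.005, 0.006]
wrist_force: [-5.6, -0.3, -0.6]
gripper_width: 0.0273
```

Clean far-fence contact with no other load (x stuck at 0.5421, −5.6 N). Now y.

```bash
python3 -m jog '[{"claw":1,"slide":[0,0.001,0],"spin":0},{"claw":1,"slide":[0,0.002,0],"spin":0},{"claw":1,"slide":[0,0.003,0],"spin":0},{"claw":1,"slide":[0,0.003,0],"spin":0}]';python3 -m jog '[{"claw":1,"slide":[0,0.0007,-0.0002],"spin":0},{"claw":1,"slide":[0,0.0014,-0.0004],"spin":0},{"claw":1,"slide":[0,0.0014,-0.0004],"spin":0}]'
```

```text
time_s: 28.4
position: [0.5421, 0.031, 0.0538]
ee_rot: [3.14, 0.005, 0.006]
wrist_force: [-4.8, -3.3, -2.8]
gripper_width: 0.0278
time_s: 28.7
position: [0.5421, 0.031, 0.0538]
ee_rot: [3.137, 0.005, 0.007]
wrist_force: [-6.5, -6.4, -0.3]
gripper_width: 0.0277
```

```bash
python3 -m jog '[{"claw":1,"slide":[0,0.0005,-0.0004],"spin":0},{"claw":1,"slide":[0.0005,0.001,-0.0008],"spin":0},{"claw":1,"slide":[0.0005,0.001,-0.0008],"spin":0}]'
python3 -m jog '[{"claw":1,"slide":[0,0,-0.0004],"spin":0},{"claw":1,"slide":[0,0,-0.0004],"spin":0},{"claw":1,"slide":[0,0,-0.0004],"spin":0},{"claw":1,"slide":[0,0,-0.0004],"spin":0}]'
python3 - <<'E'
from h import *
c=ctrl.capture("wrist");crop(c,200,100,230,230,3.3,"w19.png");s=ctrl.observe();print(s["position"],s["ee_rot"],s["wrist_force"],s["wrist_torque"],s["gripper_width"])
c=ctrl.capture("side");cv2.imwrite("pics/s19.png",c["image"][:,:,::-1])
E
```

```text
time_s: 29.0
position: [0.5422, 0.031, 0.0537]
ee_rot: [3.135, 0.006, 0.008]
wrist_force: [-9.0, -9.9, 5.0]
gripper_width: 0.0278
time_s: 29.4
position: [0.5422, 0.0311, 0.0536]
ee_rot: [3.136, 0.005, 0.008]
wrist_force: [-7.9, -8.4, 7.9]
gripper_width: 0.0277
[0.54214142 0.0310596  0.05364414] [3.13552984 0.00542042 0.0075477 ] [-8.73184539 -9.00807356  6.59785295] [-1.71520816  1.6105459  -0.04699548] 0.027654209050650677
```

View pics/w19.png

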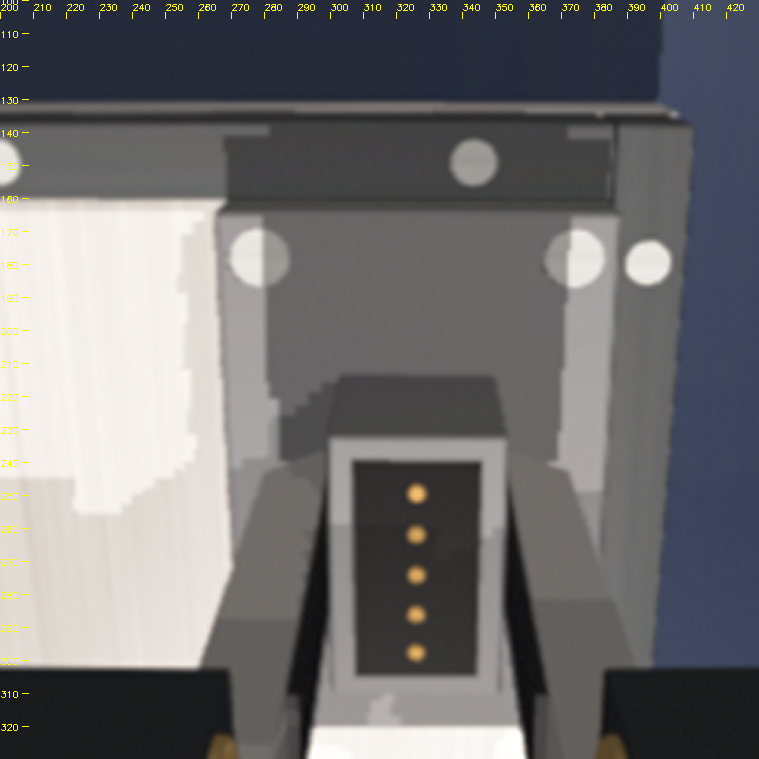

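View pics/s19.png

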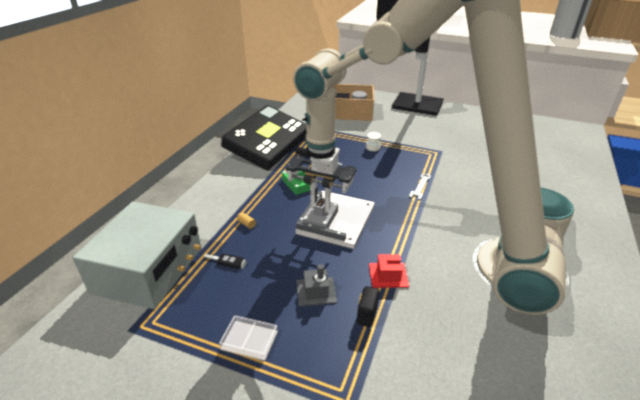

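```bash
python3 -m jog '[{"claw":1,"slide":[0.0003,0.0005,0.0002],"spin":0},{"claw":1,"slide":[0.0007,0.001,0.0004],"spin":0},{"claw":1,"slide":[0.001,0.0015,0.0004],"spin":0},{"claw":1,"slide":[0.001,0.0015,0.0004],"spin":0},{"claw":1,"slide":[0.001,0.0015,0.0004],"spin":0},{"claw":1,"slide":[0.001,0.0015,0.0004],"spin":0}]'
python3 -m jog '[{"claw":1,"slide":[0,0,0],"spin":0},{"claw":1,"slide":[0,0,0],"spin":0},{"claw":1,"slide":[0,0,0],"spin":0},{"claw":1,"slide":[0,0,0],"spin":0}]'
python3 - <<'E'
from h import *
s=ctrl.observe();print(s["position"],s["ee_rot"],s["wrist_force"],s["gripper_width"])
c=ctrl.capture("side");crop(c,280,160,110,150,4,"s20.png")
E
```

```text
time_s: 30.1
position: [0.5422, 0.0311, 0.0537]
ee_rot: [3.133, 0.008, 0.008]
wrist_force: [-9.9, -13.4, 6.6]
gripper_width: 0.0277
time_s: 30.5
position: [0.5422, 0.0311, 0.0537]
ee_rot: [3.133, 0.007, 0.008]
wrist_force: [-10.7, -13.4, 6.2]
gripper_width: 0.0279
[0.54219704 0.03110457 0.05368151] [3.13306278 0.00745495 0.00814414] [-10.67097533 -13.39762643   6.18835265] 0.02789866748211066
```

View pics/s20.png

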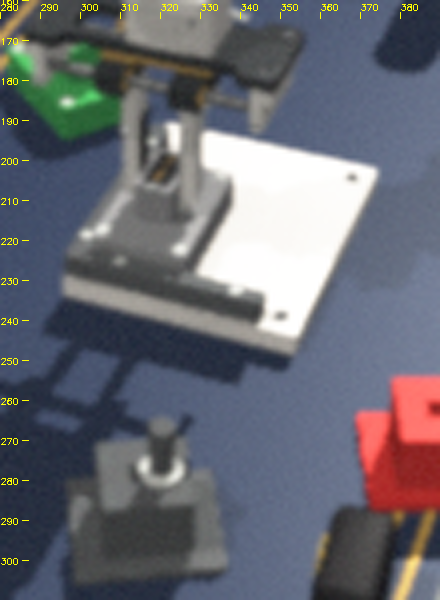

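The side view shows the pin hanging by its collar at (319,277) and the module snug in the corner. Forces and position are steady, so I'm handing it in.

```bash
python3 -c "
from rig import ctrl
print(ctrl.job_done()); s=ctrl.observe();print(s['time_s'],s['position'],s['wrist_force'])"
```

```text
the job is handed in; nothing more can be done
None
the job is handed in; nothing more can be done
```

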